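# Pack the calligraphy set into its case

### The job

Pack the calligraphy set away in its wooden case: lay the matching pair of rosewood paperweights side by side flat in the long bay, then stand the bamboo wrist rest on its feet over them, fully down, and stand each coloured pot that is on the desk upright in a pocket of its own, closed with the lid of its own colour. A lid whose pot is not here stays where it lies. Do not disturb the steel paperweight, the brush jar or the green ink bottle.

Things in the scene. Friction and masses are not known exactly. Their poses are not given: they have to be found in the camera images.
- case: Open wooden case, 162 x 248 mm, fixed; origin: centre of its underside, on the desk; y along its length, z up, +x to the side with the long bay. Floor 6 mm thick; all walls and partitions end 32 mm above the desk. Long bay: x +5 to +75, y -118 to +118 mm (70 x 236 inside). Behind a 14 mm partition: a row of three pockets, each 66 mm in x (-75 to -9) by 75 mm in y. Outer walls 6 mm.
- bay (a point): Centre of the long bay's floor (6 mm above the desk, at x = +40 mm of the case); axes of the case.
- pocket0 (a point): Centre of the floor of pocket 0 (6 mm above the desk, at x = -42 mm, y = -81 mm of the case); axes of the case. Any pot may go in any pocket.
- pocket1 (a point): Centre of the floor of pocket 1 (6 mm above the desk, at x = -42 mm, y = 0 mm of the case); axes of the case. Any pot may go in any pocket.
- pocket2 (a point): Centre of the floor of pocket 2 (6 mm above the desk, at x = -42 mm, y = 81 mm of the case); axes of the case. Any pot may go in any pocket.
- weight_a: Calligraphy paperweight, one of a matching pair: dark rosewood bar with a brass knob; body 180 x 28 x 12 mm, with a square knob in the middle of its top, 22 mm along the bar x 20 mm across, reaching 30 mm above the underside; origin: centre of the underside; y along its length, z up (ends alike). About 0.22 kg.
- weight_b: The other paperweight of the pair, identical: dark rosewood bar with a brass knob; body 180 x 28 x 12 mm, with a square knob in the middle of its top, 22 mm along the bar x 20 mm across, reaching 30 mm above the underside; origin: centre of the underside; y along its length, z up (ends alike). About 0.22 kg.
- odd_weight: A single steel paperweight of the same shape with a dark knob; it does not belong to the set (bystander, beyond the case); body 180 x 28 x 12 mm, with a square knob in the middle of its top, 22 mm along the bar x 20 mm across, reaching 30 mm above the underside; origin: centre of the underside; y along its length, z up (ends alike).
- wrist_rest: Bamboo wrist rest, a low bridge: board 62 x 224 mm, 8 mm thick, its underside 36 mm and top 44 mm above the feet; a foot 10 mm thick and as wide as the board under each end (204 mm of length clear beneath). Origin: midway between the feet, at foot level; y along its length, z up (ends alike). Stands on its feet; grip it across its width by the board's edges. About 0.14 kg.
- pot_blue: Blue glazed pot: round, straight, 58 mm across and 80 mm tall, open on top (mouth 50 mm across), 0.18 kg; origin: centre of the underside, z up. Upright on the desk at the start; it may be absent (None).
- lid_blue: Blue lid: a disc 58 mm across and 7 mm thick, above a round spigot 43 mm across and 8 mm deep that drops into the pot's mouth, and with a round knob 20 mm across on top (from 15 to 35 mm above the origin). Origin: centre of the spigot's underside, z up; lying on its spigot on the desk at the start. On its pot the origin is 72 mm above the pot's origin. 0.06 kg.
- pot_red: Brick-red glazed pot: round, straight, 58 mm across and 80 mm tall, open on top (mouth 50 mm across), 0.18 kg; origin: centre of the underside, z up. Upright on the desk at the start; it may be absent (None).
- lid_red: Brick-red lid: a disc 58 mm across and 7 mm thick, above a round spigot 43 mm across and 8 mm deep that drops into the pot's mouth, and with a round knob 20 mm across on top (from 15 to 35 mm above the origin). Origin: centre of the spigot's underside, z up; lying on its spigot on the desk at the start. On its pot the origin is 72 mm above the pot's origin. 0.06 kg.
- pot_yellow: Ochre-yellow glazed pot: round, straight, 58 mm across and 80 mm tall, open on top (mouth 50 mm across), 0.18 kg; origin: centre of the underside, z up. Upright on the desk at the start; it may be absent (None).
- lid_yellow: Ochre-yellow lid: a disc 58 mm across and 7 mm thick, above a round spigot 43 mm across and 8 mm deep that drops into the pot's mouth, and with a round knob 20 mm across on top (from 15 to 35 mm above the origin). Origin: centre of the spigot's underside, z up; lying on its spigot on the desk at the start. On its pot the origin is 72 mm above the pot's origin. 0.06 kg.
- brush_jar: Glass jar of writing brushes, 76 mm across and about 230 mm tall with the brushes (bystander, on the left beyond the paperweights; the glass is 95 mm tall); origin: centre of the underside.
- ink_bottle: Squat green glass ink bottle, 60 mm across and 70 mm tall (bystander, left of the case, on its far side); origin: centre of the underside.
Not all that is in view belongs to the job. What is shaped like the weight_b but blue or red is not meant.

How it is judged:
By the outcome, as a careful person would: the job done as asked, in the order asked, and still so for the second after the job is handed in, with the robot touching nothing.
Of pot_blue, pot_red, pot_yellow only 2 to 3 are there at a start; the rules pass over those that are not, and their reading is None.
At some moment in a run one of weight_a, weight_b, wrist_rest may be knocked a few centimetres aside while the robot is not near it.
Once in a run the grip may slacken for a moment while it holds something.
It also fails if it takes over 210 s, if anything falls off the work surface, if the arm or the gripper's body presses on something with over 40 N, if the wrist force passes 120 N, or if a joint passes its speed limit or range.

### The arm

A 6-joint arm with a two-finger parallel gripper is mounted at the origin on the work surface. World frame = base frame: x ahead of the robot, y to its left, z up, the work surface at z = 0. Lengths are in m, angles in rad, forces in N, time in s.
With the tool pointing down it reaches from about 0.325 to 0.925 m from the base axis. Payload 3.1 kg.
Tool frame: the origin (TCP) lies midway between the tips of the shut fingers; the grasp point (between the pads) lies 19 mm behind it; z points along the fingers, y is the line along which they close (so a half turn about z gives the same grasp; the last joint's range is limited). The gripper opens to 85 mm and grips with 20 to 120 N. Pads are 22 mm wide; open, the fingers measure 114 mm over their backs; the gripper's body (76 mm by 85 mm) begins 54 mm behind the grasp point. The pads swing forward as they close: fully open they stand 13 mm farther back than shut.
Start: joints at [1.161, 0.217, 1.613, -0, 1.311, -0.112], TCP at [0.183, 0.598, 0.231] pointing down, gripper open.
Joint ranges: [-2.75, 2.75], [-0.78, 2.1], [0.31, 2.55], [-1.13, 4.27], [0.13, 2.63], [-2.58, 2.58]. Speed limits (rad/s): [2.79, 2.79, 3.14, 3.14, 3.14, 3.14].

### API

Orientations are given as a unit quaternion [w, x, y, z].
In Python, from cell import manip gives the robot as it stands.
- The arm moves only by the tool step_arm, never from a script. Its argument "deltas" is a list of rows, each a list of 3 entries, a list of its own where there are three numbers: the turn, a rotation vector about the tool's x, y, z in degrees, then the shift along the tool's x, y, z in cm, then the closure, from 0 (fully open) to 1 (shut). A call has 1 to 8 rows; each row is the pose to reach, as a shift and turn from the pose commanded when the call began, along the tool's axes at that moment; what a row does not reach only later rows make up. A row lasts 1/8 s, in which the tool goes at most 62.5 mm and 10.7 degrees, less where a joint would pass 70% of its speed; a pose out of reach is approached as far as the arm can. A call with a gripper value outside its range is refused whole. The fingers move at their own pace and stop on an object; "newtons" is the grip in N (left out, the last holds). Time passes only in rows, so rows that repeat a pose let the fingers close. It gives the time, the measured TCP pose, the force, the opening and the grip force at its end, in the units of the state.
- manip.get_state(): the state, without advancing time (a new reading comes with each control period).
- manip.read_camera(name): name is "scene" or "top"; returns the picture (420x560x3 uint8, red, green, blue); there is no depth.
- manip.camera_params(name): a dict with "mtx" (3x3 intrinsics, pixels), "rvec" (rotation vector, rad) and "tvec" (3), from world to camera coordinates, as OpenCV has them. Camera axes: x right, y down, z forward; pixel columns grow to the right and rows downward; lengths in m; the calibration is good to about 2 mm. A picture is of the moment at which its call begins. camera_params takes no time and is no camera call.
- manip.sign_off(): hands the job in; it is judged then, once.
The state is a dict: "clock": time; "qpos": joint angles; "qvel": joint speeds; "tau": joint torques, N m; "eef_pos": TCP position; "orientation": TCP orientation; "wrist_force": force on the tool from outside, world axes, zero at the start; "ft_torque": the same for the moment, N m; "gripper_width": finger opening in m; "grasp_force": force on a finger pad.
Only numpy, scipy, OpenCV 4.12 (cv2) and the standard library are available. Lean on these libraries where they do the work, as an engineer would, in place of code of your own. Each camera call takes 0.05 s, during which the arm holds its last target. There are 200 camera calls.

## Working session

There is one attempt and no reset: what is moved stays moved. The work goes in short steps, Python scripts to look and compute and a tool call to move; the robot and the scene stay as the last step left them, time stands still between calls to the robot, and variables do not carry over. Pictures are saved under pics/ and viewed, at most 14 in all, crops included, and the job is handed in when it is done.

Besides the shell and the picture viewer there is one more tool, called after "Call:" by a JSON object that holds its "api" and its "payload". step_arm: Moves the arm, as the interface text tells. Its arguments: {"type":"object","properties":{"deltas":{"type":"array"},"newtons":{"type":"number"}},"required":["deltas"]}

```bash
mkdir -p pics; cat > h.py <<'E'
import numpy as np, cv2
from cell import manip
from scipy.spatial.transform import Rotation as R
def shot(name,fn,crop=None,scale=1):
    im=manip.read_camera(name)[:,:,::-1].copy()
    cv2.imwrite('pics/raw_'+fn,im)
    if crop: u0,v0,u1,v1=crop; im=im[v0:v1,u0:u1]
    im=cv2.resize(im,None,fx=scale,fy=scale,interpolation=cv2.INTER_CUBIC)
    cv2.imwrite('pics/'+fn,im)
def cam(name):
    p=manip.camera_params(name); return np.array(p['mtx'],float),np.array(p['rvec'],float).reshape(3),np.array(p['tvec'],float).reshape(3)
def w(name,uv,z):
    K,r,t=cam(name); Rm=R.from_rotvec(r).as_matrix()
    out=[]
    for p,zz in zip(np.atleast_2d(uv),np.broadcast_to(z,len(np.atleast_2d(uv)))):
        d=Rm.T@np.linalg.inv(K)@np.array([p[0],p[1],1.]); c=-Rm.T@t
        out.append(c+d*(zz-c[2])/d[2])
    return np.array(out)
def px(name,P):
    K,r,t=cam(name); return cv2.projectPoints(np.atleast_2d(np.array(P,float)),r,t,K,None)[0][:,0]
def tool(target,yaw=None):
    """shift in tool axes (cm) to reach target TCP; turn about tool z (deg) so that tool y axis lies along world yaw (mod 180)"""
    s=manip.get_state(); M=R.from_quat(np.array(s['orientation'])[[1,2,3,0]]).as_matrix()
    d=M.T@(np.array(target)-s['eef_pos'])*100
    o=[np.round(d,2)]
    if yaw is not None:
        cur=np.degrees(np.arctan2(M[1,1],M[0,1])); a=-(yaw-cur); a=(a+90)%180-90
        o.append(round(a,1))
    return o
def st():
    s=manip.get_state(); M=R.from_quat(np.array(s['orientation'])[[1,2,3,0]]).as_matrix()
    print('t',s['clock'],'pos',np.round(s['eef_pos'],4),'w',s['gripper_width'],'g',s['grasp_force'],'F',np.round(s['wrist_force'],1));print(np.round(M,3)); print('q',np.round(s['qpos'],2))
E
python3 - <<'E'
from h import *
shot('scene','s0.png',scale=1.4); shot('top','t0.png',scale=1.4)
st()
for n in('scene','top'):
    K,r,t=cam(n); print(n,K[0,0],-R.from_rotvec(r).as_matrix().T@t)
E
```

```text
t 0.1 pos [0.1831 0.5968 0.2301] w 0.08549676641345628 g 0.0 F [-0.6 -0.8 -0.7]
[[-0.956  0.293 -0.001]
 [ 0.293  0.956 -0.002]
 [ 0.    -0.002 -1.   ]]
q [ 1.16  0.22  1.61 -0.    1.31 -0.11]
scene 471.064653700557 [1.0216122  0.45242208 1.04235912]
top 428.1082619728882 [0.27336666 0.04578003 1.12190149]
```

View pics/s0.png

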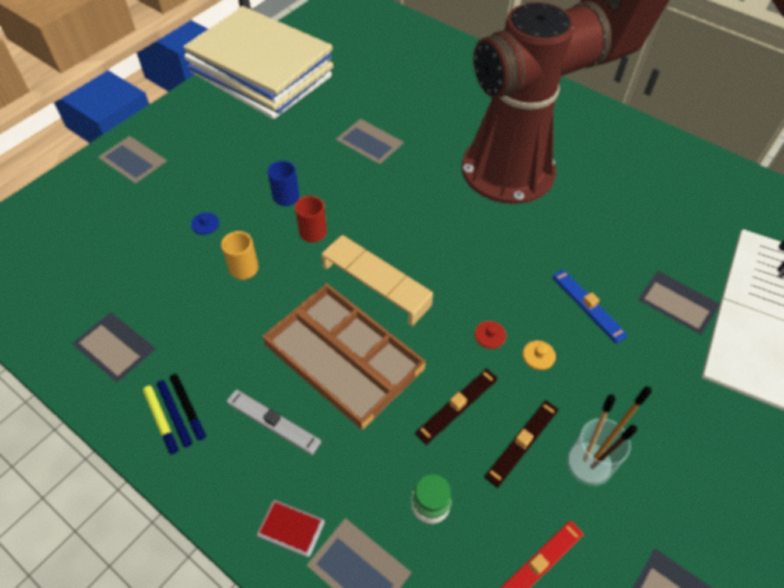

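View pics/t0.png

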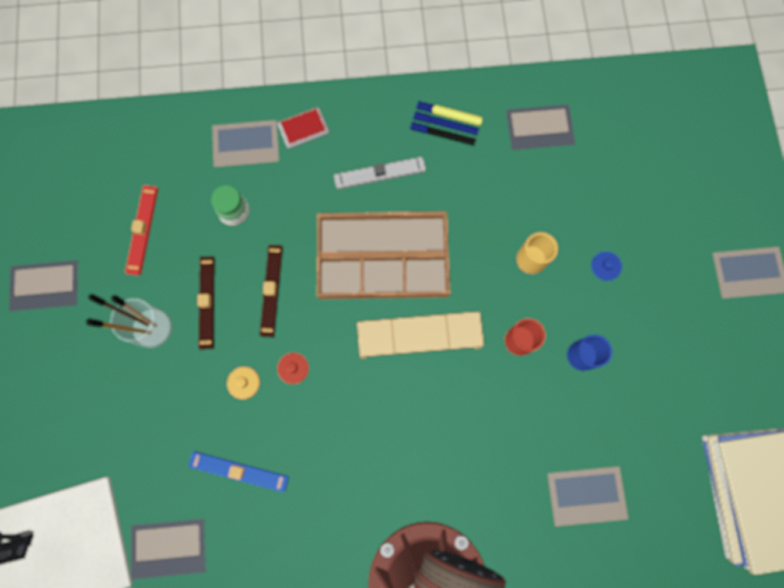

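The scene view shows all three pots, their lids, the rest, the case and the bystanders. In the top view (x1.4) the case is at (383,255), the rest at (420,334), the weights at (206,302) and (270,290), and the pots at about (537,255), (525,337) and (590,352). I'll enlarge the top view next.

```bash
python3 - <<'E'
import cv2
im=cv2.imread('pics/raw_t0.png')
cv2.imwrite('pics/t0c.png',cv2.resize(im[145:295,130:330],None,fx=4,fy=4,interpolation=cv2.INTER_CUBIC))
cv2.imwrite('pics/t0d.png',cv2.resize(im[145:295,250:450],None,fx=4,fy=4,interpolation=cv2.INTER_CUBIC))
E
```

```text
(no output)
```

View pics/t0c.png

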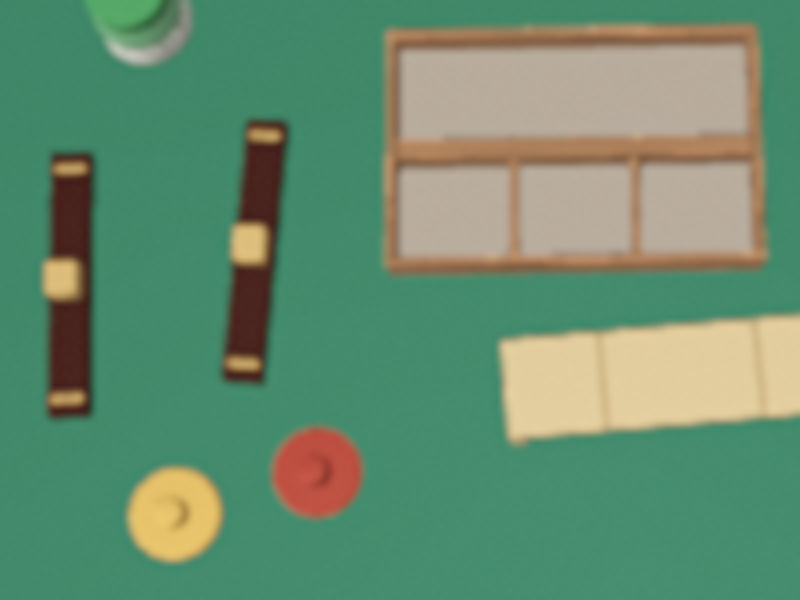

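View pics/t0d.png

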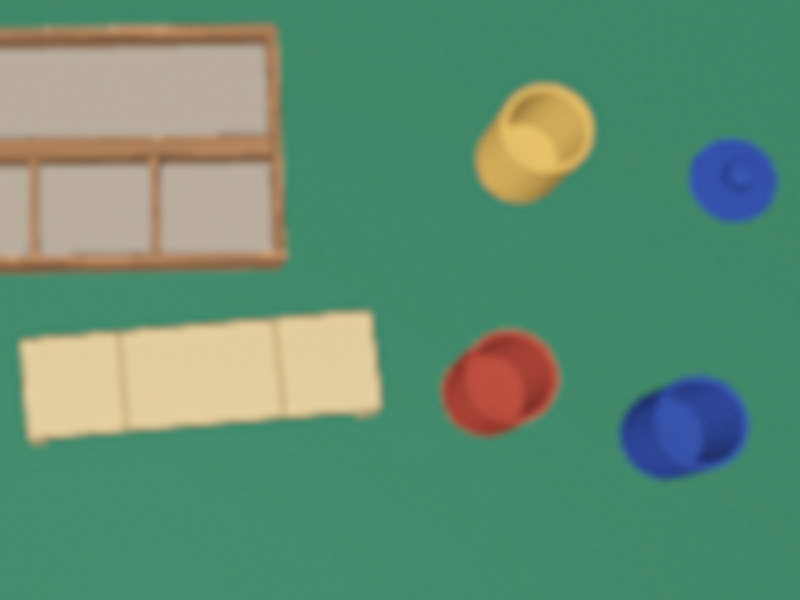

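The enlarged crops show the case corners, both weights' brass end marks and knobs, the lid discs, the four board corners of the rest, and the pot rims. I'll turn these into positions.

```bash
python3 - <<'E'
from h import *
c=lambda u,v:(130+u/4,145+v/4)
d=lambda u,v:(250+u/4,145+v/4)
def ln(n,a,z):
    P=w('top',a,z); print(n,np.round(P[:,:2]*1000).tolist(), 'mean',np.round(P[:,:2].mean(0)*1000,1), 'ang',round(np.degrees(np.arctan2(*(P[0]-P[1])[[1,0]])),1),'len',round(np.linalg.norm(P[0]-P[1])*1000)); return P
ln('case',[c(387,32),c(757,27),c(763,263),c(387,265)],.032)
ln('bayin',[c(400,45),c(747,45),c(750,137),c(397,142)],.032)
ln('case L',[c(387,32),c(387,265)],.032)
ln('A ends',[c(70,168),c(67,399)],.012); ln('A k',[c(62,279)]*2,.03)
ln('A full',[c(73,153),c(69,416)],.012)
ln('B ends',[c(265,135),c(243,363)],.012); ln('B k',[c(249,243)]*2,.03)
ln('ly',[c(175,514)]*2,.013); ln('lr',[c(317,472)]*2,.013); ln('lb',[d(734,181)]*2,.013)
ln('lyk',[c(168,511)]*2,.035); ln('lrk',[c(312,470)]*2,.035); ln('lbk',[d(740,174)]*2,.035)
ln('rest L',[c(500,340),c(510,440)],.044);ln('rest R',[d(372,312),d(381,408)],.044);ln('rest diag',[c(500,340),d(381,408)],.044)
ln('rest',[c(500,340),d(372,312)],.044)
ln('py',[d(546,133)]*2,.08);ln('pr',[d(510,379)]*2,.08);ln('pb',[d(699,424)]*2,.08)
E
```

```text
case [[682.0, 139.0], [662.0, -108.0], [501.0, -94.0], [522.0, 150.0]] mean [591.8  22. ] ang 85.6 len 248
bayin [[672.0, 131.0], [650.0, -100.0], [587.0, -95.0], [605.0, 138.0]] mean [628.4  18.7] ang 84.7 len 232
case L [[682.0, 139.0], [522.0, 150.0]] mean [601.9 144.9] ang -3.9 len 160
A ends [[613.0, 360.0], [456.0, 367.0]] mean [534.6 363.1] ang -2.5 len 156
A k [[533.0, 362.0], [533.0, 362.0]] mean [532.7 362.2] ang 0.0 len 0
A full [[623.0, 357.0], [445.0, 366.0]] mean [534.1 361.5] ang -2.6 len 178
B ends [[624.0, 228.0], [470.0, 251.0]] mean [546.7 239.5] ang -8.4 len 156
B k [[546.0, 240.0], [546.0, 240.0]] mean [545.6 239.5] ang 0.0 len 0
ly [[375.0, 299.0], [375.0, 299.0]] mean [375.3 299.3] ang 0.0 len 0
lr [[394.0, 207.0], [394.0, 207.0]] mean [393.9 206.6] ang 0.0 len 0
lb [[533.0, -403.0], [533.0, -403.0]] mean [ 533.2 -403.1] ang 0.0 len 0
lyk [[376.0, 299.0], [376.0, 299.0]] mean [375.6 298.5] ang 0.0 len 0
lrk [[393.0, 207.0], [393.0, 207.0]] mean [393.1 206.5] ang 0.0 len 0
lbk [[532.0, -399.0], [532.0, -399.0]] mean [ 532.4 -398.9] ang 0.0 len 0
rest L [[464.0, 81.0], [400.0, 80.0]] mean [431.7  80.2] ang 0.9 len 64
rest R [[461.0, -145.0], [399.0, -143.0]] mean [ 430.4 -144.3] ang -1.8 len 62
rest diag [[464.0, 81.0], [399.0, -143.0]] mean [431.7 -31.3] ang 74.0 len 233
rest [[464.0, 81.0], [461.0, -145.0]] mean [462.6 -32.3] ang 89.4 len 226
py [[559.0, -263.0], [559.0, -263.0]] mean [ 559.5 -262.8] ang 0.0 len 0
pr [[406.0, -218.0], [406.0, -218.0]] mean [ 405.8 -218.1] ang 0.0 len 0
pb [[368.0, -329.0], [368.0, -329.0]] mean [ 367.7 -329.1] ang 0.0 len 0
```

```bash
python3 - <<'E'
from h import *
print(tool([.546,.2395,.10],-8.4), tool([.546,.2395,.014]))
print('jar?',w('top',[(108,234)],0))
E
```

```text
[array([-45.18, -23.48,  13.05]), np.float64(81.3)] [array([-45.19, -23.46,  21.65])]
jar? [[0.496616   0.47153602 0.        ]]
```

Call:
{"api": "step_arm", "payload": {"deltas": [[[0, 0, 10], [-5.6, -3, 1], 0], [[0, 0, 20], [-11.2, -6, 2], 0], [[0, 0, 30], [-16.9, -8.8, 4], 0], [[0, 0, 40], [-22.5, -11.7, 6], 0], [[0, 0, 50], [-28, -14.6, 8], 0], [[0, 0, 60], [-33.8, -17.6, 10], 0], [[0, 0, 70], [-39.5, -20.5, 12], 0], [[0, 0, 81.3], [-45.2, -23.5, 13], 0]], "newtons": 80}}

```text
clock: 1.1
eef_pos: [0.5279, 0.257, 0.1049]
orientation: [-0.0, 0.756, 0.655, -0.001]
wrist_force: [0.7, 0.6, 0.2]
gripper_width: 0.0856
grasp_force: 0.0
```

```bash
python3 - <<'E'
from h import *
st();print(tool([.546,.2395,.10],-8.4), tool([.546,.2395,.014],-8.4))
shot('scene','s1.png'); im=cv2.imread('pics/raw_s1.png'); cv2.imwrite('pics/s1c.png',cv2.resize(im[200:360,260:440],None,fx=4,fy=3.6))
E
```

```text
t 1.1 pos [0.5279 0.257  0.1049] w 0.08561804172757834 g 0.0 F [0.7 0.6 0.2]
[[ 0.142  0.99  -0.002]
 [ 0.99  -0.142 -0.   ]
 [-0.001 -0.002 -1.   ]]
q [0.33 0.28 1.8  0.   1.07 0.48]
[array([-1.48,  2.04,  0.49]), np.float64(0.2)] [array([-1.47,  2.05,  9.09]), np.float64(0.2)]
```

Call:
{"api": "step_arm", "payload": {"deltas": [[[0, 0, 0], [0, 0, 0], 0], [[0, 0, 0], [0, 0, 2], 0], [[0, 0, 0], [0, 0, 4], 0], [[0, 0, 0], [0, 0, 4], 0]]}}

```text
clock: 1.65
eef_pos: [0.5241, 0.2588, 0.063]
orientation: [-0.001, 0.753, 0.658, -0.003]
wrist_force: [0.4, 0.6, -0.4]
gripper_width: 0.0852
grasp_force: 0.0
```

```bash
python3 - <<'E'
from h import *
st();print(tool([.546,.2395,.014],-8.4))
shot('scene','s2.png'); im=cv2.imread('pics/raw_s2.png'); cv2.imwrite('pics/s2c.png',cv2.resize(im[200:360,260:440],None,fx=4,fy=3.6))
E
```

```text
t 1.65 pos [0.5241 0.2588 0.063 ] w 0.08524077906049886 g 0.0 F [ 0.4  0.6 -0.4]
[[ 0.134  0.991 -0.006]
 [ 0.991 -0.134 -0.002]
 [-0.003 -0.006 -1.   ]]
q [0.34 0.33 1.82 0.   1.   0.47]
[array([-1.61,  2.46,  4.89]), np.float64(0.7)]
```

View pics/s2c.png

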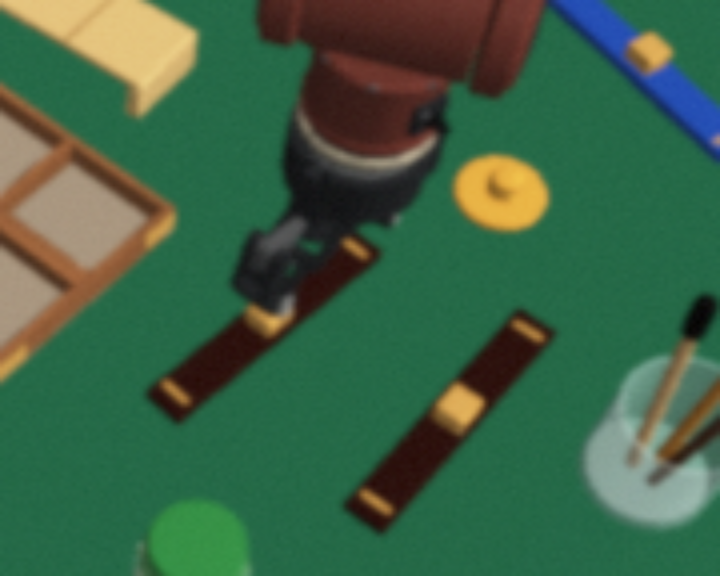

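The picture shows the fingers over the knob of weight B, about 2.5 cm off toward the robot. I'll correct and close.

Call:
{"api": "step_arm", "payload": {"deltas": [[[0, 0, 0.7], [-1.6, 2.45, 0], 0], [[0, 0, 0.7], [-1.6, 2.45, 2.5], 0], [[0, 0, 0.7], [-1.6, 2.45, 4.9], 0], [[0, 0, 0.7], [-1.6, 2.45, 4.9], 0.3], [[0, 0, 0.7], [-1.6, 2.45, 4.9], 0.9], [[0, 0, 0.7], [-1.6, 2.45, 4.9], 1], [[0, 0, 0.7], [-1.6, 2.45, 4.9], 1], [[0, 0, 0.7], [-1.6, 2.45, 4.9], 1]]}}

```text
clock: 2.7
eef_pos: [0.5509, 0.2402, 0.0193]
orientation: [0.0, 0.758, 0.653, 0.001]
wrist_force: [-0.3, -0.2, 5.7]
gripper_width: 0.0194
grasp_force: 80.2
```

```bash
python3 - <<'E'
from h import *
st();print(tool([.646,.0174,.09],85.3))
E
```

```text
t 2.7 pos [0.5509 0.2402 0.0193] w 0.019430408043357248 g 80.21019458770752 F [-0.3 -0.2  5.7]
[[ 0.148  0.989  0.002]
 [ 0.989 -0.148  0.001]
 [ 0.001  0.002 -1.   ]]
q [0.29 0.43 1.79 0.   0.92 0.44]
[array([-20.62,  12.71,  -7.07]), np.float64(86.2)]
```

Call:
{"api": "step_arm", "payload": {"deltas": [[[0, 0, 0], [0, 0, -2], 1], [[0, 0, 0], [0, 0, -5], 1], [[0, 0, 8], [-4, 2, -7.5], 1], [[0, 0, 18], [-8, 4.5, -7.5], 1], [[0, 0, 28], [-12, 7, -7.5], 1], [[0, 0, 38], [-16, 10, -7.5], 1], [[0, 0, 48], [-20.6, 12.7, -7.5], 1], [[0, 0, 58], [-20.6, 12.7, -7.5], 1]]}}

```text
clock: 3.7
eef_pos: [0.6467, 0.0127, 0.0936]
orientation: [0.001, 0.98, 0.198, 0.001]
wrist_force: [0.4, 1.2, -3.3]
gripper_width: 0.0197
grasp_force: 79.3
```

Call:
{"api": "step_arm", "payload": {"deltas": [[[0, 0, 10], [0, 0, 0], 1], [[0, 0, 20], [0, 0, 0], 1], [[0, 0, 28], [0, 0, 0], 1], [[0, 0, 28], [0, 0, 0], 1]]}}

```text
clock: 4.2
eef_pos: [0.6447, 0.017, 0.0928]
orientation: [0.0, 0.999, -0.039, -0.0]
wrist_force: [-0.0, -0.1, -1.7]
gripper_width: 0.0192
grasp_force: 79.3
```

```bash
python3 - <<'E'
from h import *
st();print(tool([.646,.0174,.05],85.3))
shot('scene','s3.png'); im=cv2.imread('pics/raw_s3.png'); cv2.imwrite('pics/s3c.png',cv2.resize(im[160:320,160:340],None,fx=4,fy=3.6))
E
```

```text
t 4.2 pos [0.6447 0.017  0.0928] w 0.019223431805008292 g 79.28952813148499 F [-0.  -0.1 -1.7]
[[ 0.997 -0.077 -0.   ]
 [-0.077 -0.997 -0.   ]
 [-0.     0.    -1.   ]]
q [-0.08  0.4   1.66 -0.    1.08  1.57]
[array([ 0.13, -0.05,  4.28]), np.float64(0.3)]
```

View pics/s3c.png

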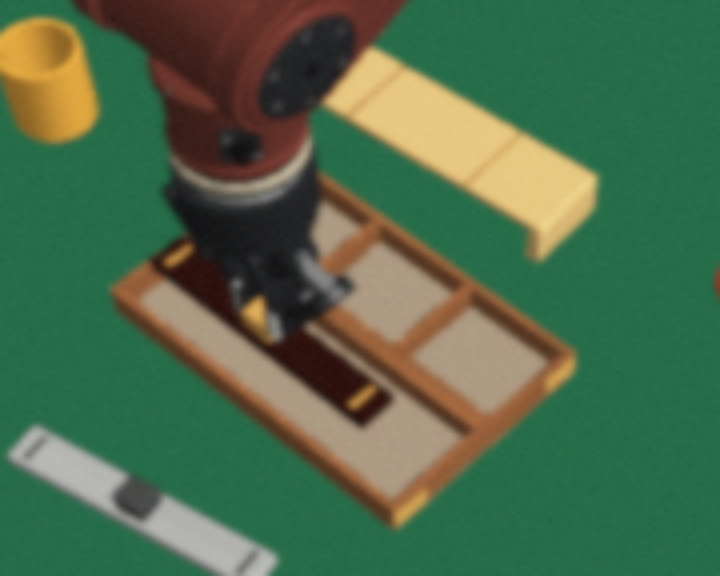

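The picture shows the bar held level and aligned above the bay. I'll lower it.

Call:
{"api": "step_arm", "payload": {"deltas": [[[0, 0, 0.3], [0.13, 0, 3], 1], [[0, 0, 0.3], [0.13, 0, 5.5], 1], [[0, 0, 0.3], [0.13, 0, 6.6], 1], [[0, 0, 0.3], [0.13, 0, 6.7], 1], [[0, 0, 0.3], [0.13, 0, 6.7], 0.5], [[0, 0, 0.3], [0.13, 0, 6.7], 0.2], [[0, 0, 0.3], [0.13, 0, 5], 0.2], [[0, 0, 0.3], [0.13, 0, -1], 0]]}}

```text
clock: 5.25
eef_pos: [0.6427, 0.0172, 0.0999]
orientation: [-0.0, 0.999, -0.042, -0.004]
wrist_force: [0.1, 0.7, 0.3]
gripper_width: 0.0836
grasp_force: 0.0
```

```bash
python3 - <<'E'
from h import *
st();print(tool([.534,.3625,.11],-2.5))
E
```

```text
t 5.25 pos [0.6427 0.0172 0.0999] w 0.08359119296976474 g 0.0 F [0.1 0.7 0.3]
[[ 0.996 -0.084 -0.009]
 [-0.084 -0.996  0.001]
 [-0.009  0.    -1.   ]]
q [-0.08  0.39  1.65 -0.    1.1   1.57]
[array([-13.73, -33.5 ,  -0.89]), np.float64(87.7)]
```

Call:
{"api": "step_arm", "payload": {"deltas": [[[0, 0, -10], [0, -4, -2], 0], [[0, 0, -20], [-2, -9, -2], 0], [[0, 0, -30], [-4, -14, -2], 0], [[0, 0, -40], [-6, -19, -2], 0], [[0, 0, -50], [-8, -24, -2], 0], [[0, 0, -60], [-10, -29, -2], 0], [[0, 0, -70], [-13.7, -33.5, -1], 0], [[0, 0, -80], [-13.7, -33.5, 1], 0]]}}

```text
clock: 6.25
eef_pos: [0.5368, 0.3671, 0.0954]
orientation: [-0.0, 0.789, 0.615, 0.003]
wrist_force: [1.3, -0.1, 0.5]
gripper_width: 0.0856
grasp_force: 0.0
```

Call:
{"api": "step_arm", "payload": {"deltas": [[[0, 0, -10], [0, 0, 0], 0], [[0, 0, -12], [0, 0, 0], 0], [[0, 0, -12], [0, 0, 0], 0]]}}

```text
clock: 6.62
eef_pos: [0.5387, 0.3625, 0.094]
orientation: [0.0, 0.725, 0.689, 0.001]
wrist_force: [-0.2, 0.4, -0.5]
gripper_width: 0.085
grasp_force: 0.0
```

```bash
python3 - <<'E'
from h import *
st();print(tool([.534,.3625,.02],-2.5))
shot('scene','s4.png'); im=cv2.imread('pics/raw_s4.png'); cv2.imwrite('pics/s4c.png',cv2.resize(im[180:360,180:430],None,fx=3,fy=3,interpolation=2))
E
```

```text
t 6.625 pos [0.5387 0.3625 0.094 ] w 0.08498276927556313 g 0.0 F [-0.2  0.4 -0.5]
[[ 0.051  0.999  0.002]
 [ 0.999 -0.051  0.001]
 [ 0.001  0.002 -1.   ]]
q [ 0.48  0.41  1.65 -0.    1.09  0.54]
[array([-0.03, -0.48,  7.39]), np.float64(-0.4)]
```

View pics/s4c.png

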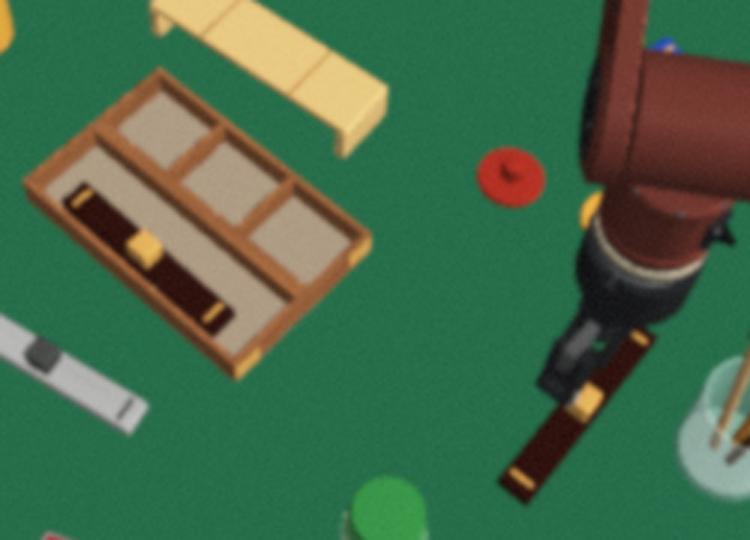

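Weight B lies in the bay's far half. Weight A's knob is at crop (585,402), seemingly unmoved. I'll check it by its position.

```bash
python3 - <<'E'
from h import *
c=lambda u,v:(180+u/3,180+v/3)
print(w('scene',[c(586,398),c(521,478),c(641,338),c(145,246),c(82,198),c(213,313)],[.03,.012,.012,.036,.018,.018]).round(4))
E
```

```text
[[ 0.5388  0.3697  0.03  ]
 [ 0.6156  0.3636  0.012 ]
 [ 0.4591  0.3758  0.012 ]
 [ 0.6514  0.0211  0.036 ]
 [ 0.6433 -0.0588  0.018 ]
 [ 0.6567  0.0966  0.018 ]]
```

Call:
{"api": "step_arm", "payload": {"deltas": [[[0, 0, 0], [0, -0.5, 2], 0], [[0, 0, 0], [0, -0.5, 4], 0]]}}

```text
clock: 6.92
eef_pos: [0.532, 0.3622, 0.0509]
orientation: [-0.0, 0.724, 0.689, -0.001]
wrist_force: [-0.2, 0.1, 0.2]
gripper_width: 0.0858
grasp_force: 0.0
```

Call:
{"api": "step_arm", "payload": {"deltas": [[[0, 0, 0], [0.2, 0.2, 2.5], 0], [[0, 0, 0], [0.2, 0.2, 3.3], 0.2], [[0, 0, 0], [0.2, 0.2, 3.4], 0.6], [[0, 0, 0], [0.2, 0.2, 3.4], 1], [[0, 0, 0], [0.2, 0.2, 3.4], 1], [[0, 0, 0], [0.2, 0.2, 3.4], 1], [[0, 0, 0], [0.2, 0.2, 1], 1], [[0, 0, 0], [0.2, 0.2, -4], 1]]}}

```text
clock: 7.92
eef_pos: [0.5315, 0.3626, 0.0891]
orientation: [-0.001, 0.724, 0.69, -0.004]
wrist_force: [0.5, 0.3, -2.0]
gripper_width: 0.019
grasp_force: 78.9
```

```bash
python3 - <<'E'
from h import *
st();print(tool([.615,.0200,.105],85.3))
E
```

```text
t 7.925 pos [0.5315 0.3626 0.0891] w 0.019028545626583127 g 78.85096192359924 F [ 0.5  0.3 -2. ]
[[ 0.049  0.999 -0.008]
 [ 0.999 -0.049 -0.004]
 [-0.005 -0.008 -1.   ]]
q [0.49 0.41 1.66 0.   1.09 0.54]
[array([-33.82,  10.01,  -1.51]), np.float64(-88.1)]
```

Call:
{"api": "step_arm", "payload": {"deltas": [[[0, 0, 0], [-3, 0, -2], 1], [[0, 0, -5], [-8, 0, -2], 1], [[0, 0, -15], [-14, 1, -2], 1], [[0, 0, -25], [-20, 4, -2], 1], [[0, 0, -35], [-26, 6, -2], 1], [[0, 0, -45], [-31, 8, -1.5], 1], [[0, 0, -55], [-33.8, 10, -1.5], 1], [[0, 0, -65], [-33.8, 10, -1], 1]]}}

```text
clock: 8.93
eef_pos: [0.6197, 0.0187, 0.1027]
orientation: [0.001, 0.24, 0.971, -0.0]
wrist_force: [0.1, 0.1, -2.4]
gripper_width: 0.0193
grasp_force: 79.0
```

Call:
{"api": "step_arm", "payload": {"deltas": [[[0, 0, -10], [0, 0, 0], 1], [[0, 0, -20], [0, 0, 0], 1], [[0, 0, -23], [0, 0, 0], 1], [[0, 0, -23], [0, 0, 0], 1], [[0, 0, -23], [0, 0, 0], 1]]}}

```text
clock: 9.55
eef_pos: [0.6178, 0.022, 0.1021]
orientation: [-0.0, 0.042, 0.999, -0.0]
wrist_force: [-0.4, -0.3, -3.1]
gripper_width: 0.0197
grasp_force: 79.0
```

```bash
python3 - <<'E'
from h import *
st();print(tool([.614,.0200,.05],85.3))
shot('scene','s5.png'); im=cv2.imread('pics/raw_s5.png'); cv2.imwrite('pics/s5c.png',cv2.resize(im[180:320,160:340],None,fx=4,fy=4,interpolation=2))
E
```

```text
t 9.55 pos [0.6178 0.022  0.1021] w 0.019674562529535703 g 79.01501297950745 F [-0.4 -0.3 -3.1]
[[-0.996  0.085 -0.001]
 [ 0.085  0.996  0.   ]
 [ 0.001 -0.    -1.   ]]
q [-0.08  0.34  1.72 -0.    1.08 -1.56]
[array([ 0.36, -0.23,  5.21]), np.float64(-0.2)]
```

View pics/s5c.png

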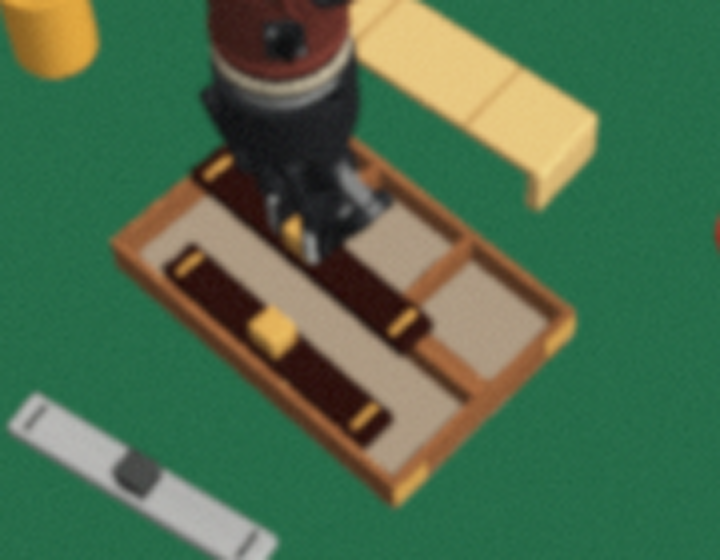

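Bar A is held level over the bay, and B lies by the far wall. I'll lower A on the near side.

Call:
{"api": "step_arm", "payload": {"deltas": [[[0, 0, 0], [0.35, -0.2, 1], 1], [[0, 0, 0], [0.35, -0.2, 4.5], 1], [[0, 0, 0], [0.35, -0.2, 6.5], 1], [[0, 0, 0], [0.35, -0.2, 7.6], 1], [[0, 0, 0], [0.35, -0.2, 7.7], 1], [[0, 0, 0], [0.35, -0.2, 7.7], 0.4], [[0, 0, 0], [0.35, -0.2, 7.7], 0.1], [[0, 0, 0], [0.35, -0.2, 4], 0]]}}

```text
clock: 10.6
eef_pos: [0.6101, 0.0206, 0.0589]
orientation: [-0.005, 0.042, 0.999, 0.0]
wrist_force: [-0.3, 0.4, -0.1]
gripper_width: 0.0734
grasp_force: 0.0
```

```bash
python3 - <<'E'
from h import *
st();print(tool([.431,-.0318,.11],-0.5))
E
```

```text
t 10.6 pos [0.6101 0.0206 0.0589] w 0.07342073315552389 g 0.0 F [-0.3  0.4 -0.1]
[[-0.996  0.084 -0.01 ]
 [ 0.084  0.996  0.001]
 [ 0.01   0.    -1.   ]]
q [-0.08  0.39  1.75  0.    1.01 -1.57]
[array([17.46, -6.73, -4.93]), np.float64(85.7)]
```

Call:
{"api": "step_arm", "payload": {"deltas": [[[0, 0, 0], [0, 0, -4], 0], [[0, 0, 10], [3, -1, -6], 0], [[0, 0, 20], [7, -2, -6], 0], [[0, 0, 30], [12, -4, -6], 0], [[0, 0, 40], [17.5, -6.7, -6], 0], [[0, 0, 50], [17.5, -6.7, -6], 0], [[0, 0, 60], [17.5, -6.7, -6], 0], [[0, 0, 70], [17.5, -6.7, -5.5], 0]]}}

```text
clock: 11.6
eef_pos: [0.4342, -0.0318, 0.1179]
orientation: [0.0, 0.61, 0.792, 0.0]
wrist_force: [-0.6, 0.4, -0.6]
gripper_width: 0.0855
grasp_force: 0.0
```

Call:
{"api": "step_arm", "payload": {"deltas": [[[0, 0, 10], [0, 0, 0], 0], [[0, 0, 16], [0, 0, 0], 0], [[0, 0, 16], [0, 0, 0], 0], [[0, 0, 16], [0, 0, 0], 0]]}}

```text
clock: 12.1
eef_pos: [0.4343, -0.0318, 0.1175]
orientation: [-0.0, 0.712, 0.703, -0.0]
wrist_force: [0.6, 0.6, -0.3]
gripper_width: 0.0854
grasp_force: 0.0
```

```bash
python3 - <<'E'
from h import *
st();print(tool([.431,-.0318,.022],-0.5))
shot('scene','s6.png'); im=cv2.imread('pics/raw_s6.png'); cv2.imwrite('pics/s6c.png',cv2.resize(im[140:310,160:360],None,fx=3.5,fy=3.5,interpolation=2))
E
```

```text
t 12.1 pos [ 0.4343 -0.0318  0.1175] w 0.08539034955902328 g 0.0 F [ 0.6  0.6 -0.3]
[[ 0.013  1.    -0.   ]
 [ 1.    -0.013  0.   ]
 [ 0.    -0.    -1.   ]]
q [-0.23 -0.06  2.14  0.    1.06 -0.22]
[array([-0.01, -0.33,  9.55]), np.float64(-0.2)]
```

View pics/s6c.png

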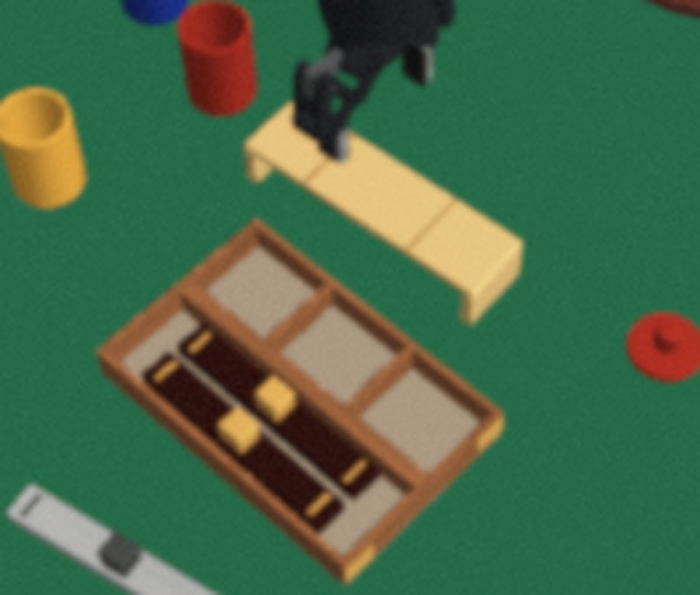

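Both weights lie flat side by side in the bay. The rest's corners at crop (522,240), (470,293) and (247,145) give a check on its pose.

```bash
python3 - <<'E'
from h import *
c=lambda u,v:(160+u/3.5,140+v/3.5)
print(w('scene',[c(522,240),c(470,291),c(247,145)],.044).round(4))
E
```

```text
[[ 0.4047  0.084   0.044 ]
 [ 0.4653  0.0812  0.044 ]
 [ 0.4642 -0.1358  0.044 ]]
```

Call:
{"api": "step_arm", "payload": {"deltas": [[[0, 0, 0], [0, -0.3, 3], 0], [[0, 0, 0], [0, -0.3, 5], 0], [[0, 0, 0], [0, -0.3, 5], 0]]}}

```text
clock: 12.52
eef_pos: [0.4297, -0.0314, 0.066]
orientation: [-0.002, 0.712, 0.702, -0.001]
wrist_force: [-0.3, 0.1, 0.4]
gripper_width: 0.0855
grasp_force: 0.0
```

Call:
{"api": "step_arm", "payload": {"deltas": [[[0, 0, 0], [0, 0.1, 2], 0], [[0, 0, 0], [0, 0.1, 3.9], 0], [[0, 0, 0], [0, 0.1, 3.9], 0.1], [[0, 0, 0], [0, 0.1, 3.9], 0.5], [[0, 0, 0], [0, 0.1, 3.9], 1], [[0, 0, 0], [0, 0.1, 3.9], 1], [[0, 0, 0], [0, 0.1, 3.9], 1], [[0, 0, 0], [0, 0.1, 3.9], 1]]}}

```text
clock: 13.52
eef_pos: [0.4344, -0.0323, 0.0304]
orientation: [0.001, 0.712, 0.702, 0.001]
wrist_force: [0.1, -0.0, 6.5]
gripper_width: 0.0596
grasp_force: 86.7
```

```bash
python3 - <<'E'
from h import *
st();print(tool([.6305,.0187,.12],-4.7))
E
```

```text
t 13.525 pos [ 0.4344 -0.0323  0.0304] w 0.059639238656142964 g 86.71510577201843 F [ 0.1 -0.   6.5]
[[ 0.014  1.     0.003]
 [ 1.    -0.014 -0.001]
 [-0.001  0.003 -1.   ]]
q [-0.24  0.1   2.18 -0.    0.85 -0.22]
[array([ 5.36, 19.57, -8.9 ]), np.float64(3.9)]
```

Call:
{"api": "step_arm", "payload": {"deltas": [[[0, 0, 0], [0, 0, -1], 1], [[0, 0, 0], [0, 0, -4], 1], [[0, 0, 1], [0, 1, -7], 1], [[0, 0, 2], [1, 5, -8.5], 1], [[0, 0, 4], [2.5, 10, -8.5], 1], [[0, 0, 4], [4, 15, -8.5], 1], [[0, 0, 4], [5.3, 19.5, -8.5], 1], [[0, 0, 4], [5.3, 19.5, -8.5], 1]]}}

```text
clock: 14.52
eef_pos: [0.6309, 0.0192, 0.1137]
orientation: [0.001, 0.736, 0.677, 0.001]
wrist_force: [0.1, -0.6, -1.5]
gripper_width: 0.0593
grasp_force: 86.6
```

Call:
{"api": "step_arm", "payload": {"deltas": [[[0, 0, 0], [0, 0, 0], 1], [[0, 0, 0], [0, 0, 0], 1]]}}

```text
clock: 14.78
eef_pos: [0.6267, 0.0182, 0.1133]
orientation: [-0.001, 0.736, 0.677, -0.001]
wrist_force: [0.3, 1.0, -1.2]
gripper_width: 0.0595
grasp_force: 86.6
```

```bash
python3 - <<'E'
from h import *
st();print(tool([.6305,.0187,.05],-4.7))
shot('scene','s7.png'); im=cv2.imread('pics/raw_s7.png'); cv2.imwrite('pics/s7c.png',cv2.resize(im[160:310,160:340],None,fx=4,fy=4,interpolation=2))
E
```

```text
t 14.775 pos [0.6267 0.0182 0.1133] w 0.05949773479933752 g 86.6039514541626 F [ 0.3  1.  -1.2]
[[ 0.084  0.996 -0.002]
 [ 0.996 -0.084  0.   ]
 [-0.    -0.002 -1.   ]]
q [-0.08  0.34  1.69 -0.    1.11  0.  ]
[array([0.09, 0.39, 6.33]), np.float64(-0.1)]
```

View pics/s7c.png

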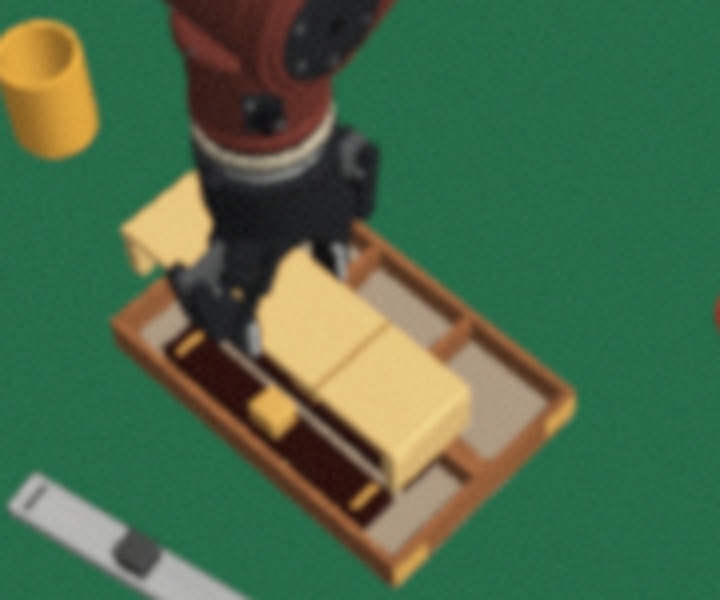

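```bash
python3 - <<'E'
from h import *
c=lambda u,v:(160+u/3.5,140+v/3.5)
P=w('scene',[c(97,352),c(345,578),c(258,220),c(503,417)],.032);print(P.round(4),P.mean(0).round(4))
Q=w('scene',[c(247,145),c(522,240)],.044);print('rest0',Q.mean(0).round(4))
d=lambda u,v:(160+u/4,160+v/4)
Q=w('scene',[d(122,230),d(470,388),d(393,450)],.127);print(Q.round(4),Q[:2].mean(0).round(4))
T=np.array([.5918,.022,.032]);print(px('scene',[T]),px('top',[T]))
E
```

```text
[[ 0.6675 -0.1012  0.032 ]
 [ 0.6915  0.1492  0.032 ]
 [ 0.507  -0.0882  0.032 ]
 [ 0.529   0.1587  0.032 ]] [0.5987 0.0296 0.032 ]
rest0 [ 0.4345 -0.0259  0.044 ]
[[ 0.6509 -0.0887  0.127 ]
 [ 0.6072  0.1374  0.127 ]
 [ 0.6638  0.1285  0.127 ]] [0.6291 0.0243 0.127 ]
[[244.60495646 246.5422639 ]] [[273.39107552 181.2774476 ]]
```

Call:
{"api": "step_arm", "payload": {"deltas": [[[0, 0, 0], [0.3, 0.7, 2], 1], [[0, 0, 0], [0.3, 0.7, 4], 1], [[0, 0, 0], [0.3, 0.7, 4.5], 1], [[0, 0, 0], [0.3, 0.7, 4.5], 1]]}}

```text
clock: 15.32
eef_pos: [0.6345, 0.0207, 0.0677]
orientation: [-0.001, 0.736, 0.677, -0.001]
wrist_force: [-0.9, 0.8, -0.9]
gripper_width: 0.0592
grasp_force: 86.6
```

```bash
python3 - <<'E'
from h import *
st()
shot('scene','s8.png'); im=cv2.imread('pics/raw_s8.png'); cv2.imwrite('pics/s8c.png',cv2.resize(im[180:320,170:330],None,fx=4.2,fy=4.2,interpolation=2))
E
```

```text
t 15.325 pos [0.6345 0.0207 0.0677] w 0.059183668890169426 g 86.59207820892334 F [-0.9  0.8 -0.9]
[[ 0.084  0.996 -0.002]
 [ 0.996 -0.084  0.   ]
 [-0.    -0.002 -1.   ]]
q [-0.08  0.42  1.69 -0.    1.04  0.01]
```

View pics/s8c.png

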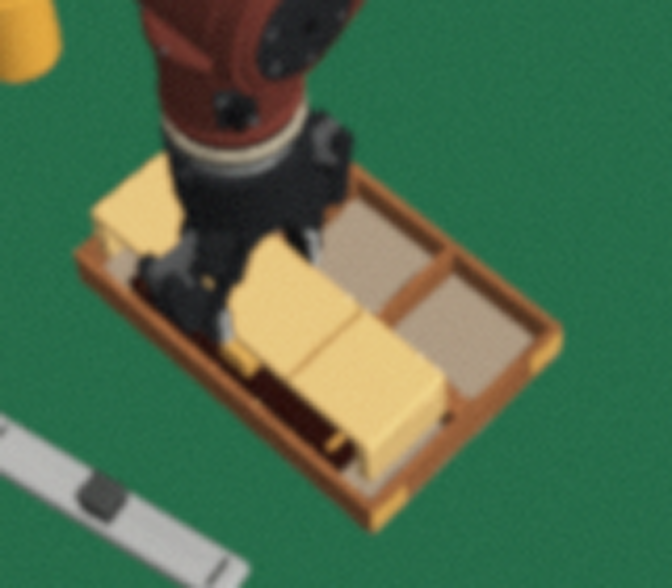

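The rest is held level just above the bay. Its lower foot corner is at crop (367,480) and the case's outer corner at (374,513). I'll compare the two.

```bash
python3 - <<'E'
from h import *
c=lambda u,v:(170+u/4.2,180+v/4.2)
P=w('scene',[c(367,478),c(440,402),c(374,513),c(558,336),c(76,252)],[.0373,.0813,.032,.032,.032]);
P[1]=w('scene',[c(445,378)],.0813)[0]; P=np.vstack([P,w('scene',[c(94,213),c(365,444)],.0813)])
a=np.radians(-4.7);M=np.array([[np.cos(a),-np.sin(a)],[np.sin(a),np.cos(a)]])
C=P[[3,4],:2].mean(0)  # diagonal corners (-x,+y),(+x,-y)
print(C); print('in case frame (mm):'); print(((P[:,:2]-C)@M*1000).round(1))
E
```

```text
[0.59895386 0.02842225]
in case frame (mm):
[[  65.5  107.9]
 [   7.5  112.6]
 [  76.2  123.5]
 [ -77.2  124.2]
 [  77.2 -124.2]
 [  67.7 -108.3]
 [  66.   108.5]]
```

Call:
{"api": "step_arm", "payload": {"deltas": [[[0, 0, 0], [0, 0.15, 1], 1], [[0, 0, 0], [0, 0.15, 1.8], 1], [[0, 0, 0], [0, 0.15, 2.3], 1], [[0, 0, 0], [0, 0.15, 2.7], 1], [[0, 0, 0], [0, 0.15, 2.7], 1]]}}

```text
clock: 16.0
eef_pos: [0.6367, 0.0207, 0.041]
orientation: [-0.0, 0.736, 0.677, -0.0]
wrist_force: [0.0, 0.6, -1.2]
gripper_width: 0.0598
grasp_force: 86.6
```

Call:
{"api": "step_arm", "payload": {"deltas": [[[0, 0, 0], [0, 0, 0.4], 1], [[0, 0, 0], [0, 0, 0.5], 1], [[0, 0, 0], [0, 0, 0.55], 1]]}}

```text
clock: 16.38
eef_pos: [0.637, 0.0207, 0.0365]
orientation: [-0.0, 0.736, 0.677, -0.0]
wrist_force: [-1.5, 0.4, 2.4]
gripper_width: 0.0595
grasp_force: 87.1
```

Call:
{"api": "step_arm", "payload": {"deltas": [[[0, 0, 0], [0, 0, 0], 0.6], [[0, 0, 0], [0, 0, 0], 0.1], [[0, 0, 0], [0, 0, 0], 0], [[0, 0, 0], [0, 0, -2], 0], [[0, 0, 0], [0, 0, -7], 0], [[0, 0, 0], [0, 0, -12], 0], [[0, 0, 0], [0, 0, -12], 0]]}}

```text
clock: 17.25
eef_pos: [0.6422, 0.0204, 0.1645]
orientation: [0.005, 0.736, 0.677, 0.005]
wrist_force: [0.2, -0.3, -0.4]
gripper_width: 0.0852
grasp_force: 0.0
```

```bash
python3 - <<'E'
from h import *
st();print(tool([.408,-.217,.15],-4.7))
E
```

```text
t 17.25 pos [0.6422 0.0204 0.1645] w 0.08523082349634555 g 0.0 F [ 0.2 -0.3 -0.4]
[[ 0.084  0.996  0.015]
 [ 0.996 -0.084 -0.001]
 [ 0.     0.015 -1.   ]]
q [-0.08  0.3   1.64  0.    1.19  0.01]
[array([-25.61, -21.37,   1.14]), np.float64(-0.1)]
```

Call:
{"api": "step_arm", "payload": {"deltas": [[[0, 0, 0], [-4.3, -3.5, 1], 0], [[0, 0, 0], [-8.6, -7, 1], 0], [[0, 0, 0], [-13, -10.7, 1], 0], [[0, 0, 0], [-17, -14, 1], 0], [[0, 0, 0], [-21.5, -18, 1], 0], [[0, 0, 0], [-25.6, -21.4, 1], 0], [[0, 0, 0], [-25.6, -21.4, 1], 0], [[0, 0, 0], [-25.6, -21.4, 1], 0]]}}

```text
clock: 18.25
eef_pos: [0.4025, -0.2163, 0.1462]
orientation: [0.0, 0.736, 0.676, 0.0]
wrist_force: [-0.5, 0.9, 0.6]
gripper_width: 0.0853
grasp_force: 0.0
```

```bash
python3 - <<'E'
from h import *
st();print(tool([.408,-.217,.045],-4.7))
shot('top','t1.png'); shot('scene','s9.png')
a=cv2.imread('pics/raw_t1.png')[140:300,210:450]; b=cv2.imread('pics/raw_s9.png')[110:310,120:320]
a=cv2.resize(a,(440,293),interpolation=2); b=cv2.resize(b,(360,360),interpolation=2)
o=np.zeros((360,800,3),np.uint8); o[:293,:440]=a; o[:,440:]=b; cv2.imwrite('pics/m1.png',o)
E
```

```text
t 18.25 pos [ 0.4025 -0.2163  0.1462] w 0.08531568838062754 g 0.0 F [-0.5  0.9  0.6]
[[ 0.085  0.996  0.001]
 [ 0.996 -0.085  0.   ]
 [ 0.     0.001 -1.   ]]
q [-0.65 -0.05  2.07  0.    1.12 -0.56]
[array([-0.02,  0.55, 10.12]), np.float64(-0.2)]
```

View pics/m1.png

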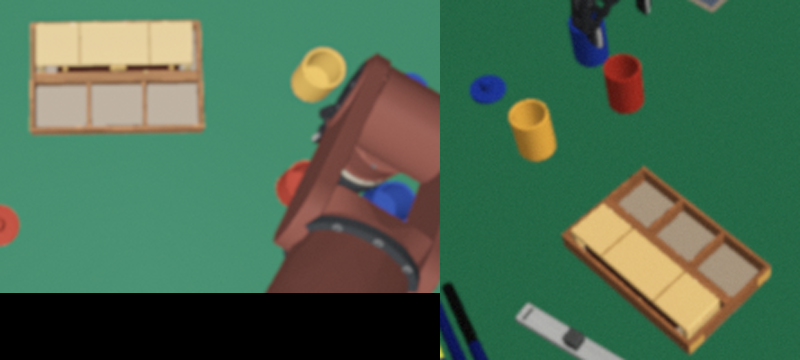

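The rest is level and fully inside the bay in both views, and the pots are unmoved. Next I'll take the red pot.

Call:
{"api": "step_arm", "payload": {"deltas": [[[0, 0, 0], [0, 0.5, 0], 0], [[0, 0, 0], [0, 0.5, 2.5], 0], [[0, 0, 0], [0, 0.5, 5], 0], [[0, 0, 0], [0, 0.5, 8], 0], [[0, 0, 0], [0, 0.5, 10.1], 0], [[0, 0, 0], [0, 0.5, 10.1], 0.2], [[0, 0, 0], [0, 0.5, 10.1], 0.7], [[0, 0, 0], [0, 0.5, 10.1], 1]]}}

```text
clock: 19.35
eef_pos: [0.4083, -0.2173, 0.046]
orientation: [0.001, 0.736, 0.677, 0.0]
wrist_force: [-0.7, 0.6, -1.1]
gripper_width: 0.0566
grasp_force: 85.1
```

Call:
{"api": "step_arm", "payload": {"deltas": [[[0, 0, 0], [0, 0, 0], 1], [[0, 0, 0], [0, 0, 0], 1], [[0, 0, 0], [0, 0, 0], 1]]}}

```text
clock: 19.73
eef_pos: [0.4079, -0.2173, 0.0457]
orientation: [0.001, 0.736, 0.677, 0.0]
wrist_force: [0.5, -0.2, 2.7]
gripper_width: 0.0566
grasp_force: 85.4
```

```bash
cat >> h.py <<'E'
CX=np.array([.5955,.0235])  # case centre, mean of cameras and contact
def case(x,y):
    a=np.radians(-4.7); return CX+np.array([np.cos(a)*x-np.sin(a)*y,np.sin(a)*x+np.cos(a)*y])/1000
E
python3 - <<'E'
from h import *
st()
for y in(-81,0,81): print(case(-42,y))
print(tool([*case(-42,81),.1],-4.7))
E
```

```text
t 19.725 pos [ 0.4079 -0.2173  0.0457] w 0.056598291074424566 g 85.36170400679111 F [ 0.5 -0.2  2.7]
[[ 0.084  0.996  0.001]
 [ 0.996 -0.084 -0.001]
 [-0.001  0.001 -1.   ]]
q [-0.64  0.13  2.11  0.    0.9  -0.56]
[ 0.54700421 -0.05378621]
[0.55364123 0.02694142]
[0.56027825 0.10766905]
[array([33.66, 12.46, -5.43]), np.float64(-0.1)]
```

Call:
{"api": "step_arm", "payload": {"deltas": [[[0, 0, 0], [0, 0, -2], 1], [[0, 0, 0], [2, 0.5, -5.5], 1], [[0, 0, 0], [7, 2.5, -6], 1], [[0, 0, 0], [12.5, 4.5, -6], 1], [[0, 0, 0], [18, 6.5, -6], 1], [[0, 0, 0], [23.5, 8.5, -6], 1], [[0, 0, 0], [29, 10.5, -6], 1], [[0, 0, 0], [33.7, 12.5, -6], 1]]}}

```text
clock: 20.72
eef_pos: [0.56, 0.1104, 0.1043]
orientation: [-0.0, 0.736, 0.677, -0.001]
wrist_force: [0.5, -0.3, -1.6]
gripper_width: 0.0567
grasp_force: 85.6
```

Call:
{"api": "step_arm", "payload": {"deltas": [[[0, 0, 0], [0, 0, 0], 1], [[0, 0, 0], [0, 0, 0], 1], [[0, 0, 0], [0, 0, 0], 1]]}}

```text
clock: 21.1
eef_pos: [0.5591, 0.1073, 0.1044]
orientation: [-0.0, 0.737, 0.676, -0.001]
wrist_force: [-0.4, -0.6, -1.1]
gripper_width: 0.0567
grasp_force: 85.7
```

```bash
python3 - <<'E'
from h import *
st()
print(tool([*case(-42,81),.0517],-4.7))
E
```

```text
t 21.1 pos [0.5591 0.1073 0.1044] w 0.05668485183468687 g 85.72006992995739 F [-0.4 -0.6 -1.1]
[[ 0.085  0.996 -0.002]
 [ 0.996 -0.085 -0.   ]
 [-0.001 -0.002 -1.   ]]
q [ 0.07  0.24  1.84 -0.    1.06  0.15]
[array([0.05, 0.12, 5.27]), np.float64(-0.2)]
```

Call:
{"api": "step_arm", "payload": {"deltas": [[[0, 0, 0], [0, 0.1, 1.5], 1], [[0, 0, 0], [0, 0.1, 3], 1], [[0, 0, 0], [0, 0.1, 4.2], 1], [[0, 0, 0], [0, 0.1, 5], 1], [[0, 0, 0], [0, 0.1, 5], 1]]}}

```text
clock: 21.72
eef_pos: [0.5602, 0.1083, 0.0538]
orientation: [-0.001, 0.736, 0.677, -0.001]
wrist_force: [0.7, 0.2, -2.3]
gripper_width: 0.0565
grasp_force: 85.7
```

Call:
{"api": "step_arm", "payload": {"deltas": [[[0, 0, 0], [0, 0, 0.3], 1], [[0, 0, 0], [0, 0, 0.3], 1], [[0, 0, 0], [0, 0, 0.3], 0.5], [[0, 0, 0], [0, 0, 0.3], 0.15], [[0, 0, 0], [0, 0, 0.3], 0.15], [[0, 0, 0], [0, 0, -2], 0.15], [[0, 0, 0], [0, 0, -7], 0.1], [[0, 0, 0], [0, 0, -10], 0]]}}

```text
clock: 22.72
eef_pos: [0.5626, 0.1085, 0.158]
orientation: [0.001, 0.736, 0.677, 0.002]
wrist_force: [-0.1, 0.6, 0.4]
gripper_width: 0.0853
grasp_force: 0.0
```

```bash
python3 - <<'E'
from h import *
st()
print(tool([.370,-.328,.15],-4.7))
E
```

```text
t 22.725 pos [0.5626 0.1085 0.158 ] w 0.0853310755413038 g 0.0 F [-0.1  0.6  0.4]
[[ 0.084  0.996  0.004]
 [ 0.996 -0.084  0.   ]
 [ 0.001  0.004 -1.   ]]
q [ 0.07  0.18  1.8  -0.    1.16  0.15]
[array([-45.11, -15.53,   0.71]), np.float64(-0.1)]
```

Call:
{"api": "step_arm", "payload": {"deltas": [[[0, 0, 0], [-5.7, -2, 0], 0], [[0, 0, 0], [-11.4, -4, 0], 0], [[0, 0, 0], [-17, -6, 0], 0], [[0, 0, 0], [-23, -8, 0], 0], [[0, 0, 0], [-28.5, -10, 0], 0], [[0, 0, 0], [-34, -12, 0], 0], [[0, 0, 0], [-40, -14, 0], 0], [[0, 0, 0], [-45.1, -15.5, 0.5], 0]]}}

```text
clock: 23.72
eef_pos: [0.3683, -0.3306, 0.1512]
orientation: [0.002, 0.736, 0.677, -0.0]
wrist_force: [0.5, 0.3, 0.2]
gripper_width: 0.0851
grasp_force: 0.0
```

Call:
{"api": "step_arm", "payload": {"deltas": [[[0, 0, 0], [0, 0, 0], 0], [[0, 0, 0], [0, 0, 0], 0], [[0, 0, 0], [0, 0, 0], 0]]}}

```text
clock: 24.1
eef_pos: [0.3694, -0.3268, 0.15]
orientation: [-0.0, 0.736, 0.678, 0.0]
wrist_force: [-0.2, 0.5, -1.3]
gripper_width: 0.0852
grasp_force: 0.0
```

```bash
python3 - <<'E'
from h import *
st()
print(tool([.370,-.328,.045],-4.7))
shot('top','t2.png');shot('scene','s10.png')
# red pot check: rim centroid in scene & top
for n,f in(('top','t2'),('scene','s10')):
    im=cv2.imread(f'pics/raw_{f}.png').astype(int); b,g,r=im[...,0],im[...,1],im[...,2]
    m=((r>110)&(g<r*.5)&(b<r*.5)).astype(np.uint8); k,l,s,c=cv2.connectedComponentsWithStats(m)
    print(n,[(s[i].tolist(),c[i].round(1).tolist()) for i in range(1,k) if s[i][4]>60])
    q=np.append(case(-42,81),0); th=np.linspace(0,6.28,60)
    pts=np.array([[q[0]+.029*np.cos(t),q[1]+.029*np.sin(t),z] for t in th for z in(.006,.086)]); p=px(n,pts); print('expect bbox',p.min(0).round(1),p.max(0).round(1))
E
```

```text
t 24.1 pos [ 0.3694 -0.3268  0.15  ] w 0.08515925640041629 g 0.0 F [-0.2  0.5 -1.3]
[[ 0.082  0.997 -0.   ]
 [ 0.997 -0.082  0.   ]
 [ 0.    -0.    -1.   ]]
q [-0.87  0.02  1.99  0.    1.13 -0.78]
[array([-0.12,  0.07, 10.5 ]), np.float64(-0.0)]
top [([202, 79, 29, 22, 401], [216.1, 89.5]), ([90, 133, 22, 63, 500], [101.2, 164.5]), ([231, 181, 22, 26, 408], [241.9, 192.9]), ([199, 253, 20, 20, 317], [208.9, 262.5])]
expect bbox [228.7 179.1] [253.5 208.6]
scene [([339, 230, 22, 19, 315], [349.8, 238.7]), ([268, 237, 24, 35, 446], [279.8, 252.7]), ([186, 359, 42, 35, 863], [206.8, 375.9]), ([358, 372, 58, 48, 732], [389.3, 397.7])]
expect bbox [267.5 234.9] [292. 272.]
```

Call:
{"api": "step_arm", "payload": {"deltas": [[[0, 0, 0], [-0.1, 0.1, 2], 0], [[0, 0, 0], [-0.1, 0.1, 5], 0], [[0, 0, 0], [-0.1, 0.1, 8], 0], [[0, 0, 0], [-0.1, 0.1, 10.4], 0], [[0, 0, 0], [-0.1, 0.1, 10.4], 0], [[0, 0, 0], [-0.1, 0.1, 10.4], 0.4], [[0, 0, 0], [-0.1, 0.1, 10.4], 1], [[0, 0, 0], [-0.1, 0.1, 10.4], 1]]}}

```text
clock: 25.2
eef_pos: [0.3711, -0.3305, 0.0481]
orientation: [0.002, 0.736, 0.677, -0.0]
wrist_force: [-1.1, 0.5, 6.1]
gripper_width: 0.0569
grasp_force: 85.7
```

Call:
{"api": "step_arm", "payload": {"deltas": [[[0, 0, 0], [0, 0, 0], 1], [[0, 0, 0], [0, 0, 0], 1]]}}

```text
clock: 25.45
eef_pos: [0.3711, -0.3306, 0.0481]
orientation: [0.002, 0.736, 0.677, 0.0]
wrist_force: [-0.5, 0.9, 6.2]
gripper_width: 0.0564
grasp_force: 85.8
```

```bash
python3 - <<'E'
from h import *
st()
print(tool([*case(-42,0),.11],-4.7))
E
```

```text
t 25.45 pos [ 0.3711 -0.3306  0.0481] w 0.05643715839193438 g 85.77120825648308 F [-0.5  0.9  6.2]
[[ 0.084  0.996  0.003]
 [ 0.996 -0.084 -0.003]
 [-0.003  0.003 -1.   ]]
q [-0.87  0.19  2.04  0.    0.91 -0.79]
[array([37.14, 15.21, -6.24]), np.float64(-0.1)]
```

Call:
{"api": "step_arm", "payload": {"deltas": [[[0, 0, 0], [0, 0, -2], 1], [[0, 0, 0], [3, 1, -5.5], 1], [[0, 0, 0], [8.5, 3.2, -6], 1], [[0, 0, 0], [14.5, 5.5, -6], 1], [[0, 0, 0], [20, 8, -6], 1], [[0, 0, 0], [26, 10.5, -6], 1], [[0, 0, 0], [31.5, 13, -6], 1], [[0, 0, 0], [37.1, 15.2, -6], 1]]}}

```text
clock: 26.45
eef_pos: [0.5531, 0.0298, 0.1063]
orientation: [0.0, 0.736, 0.677, 0.0]
wrist_force: [0.3, -0.8, -1.8]
gripper_width: 0.057
grasp_force: 85.6
```

Call:
{"api": "step_arm", "payload": {"deltas": [[[0, 0, 0], [0, 0, 0], 1], [[0, 0, 0], [0, 0, 0], 1], [[0, 0, 0], [0, 0, 0], 1]]}}

```text
clock: 26.82
eef_pos: [0.5515, 0.0267, 0.1057]
orientation: [-0.0, 0.737, 0.676, -0.0]
wrist_force: [0.2, -0.1, -1.7]
gripper_width: 0.0571
grasp_force: 85.8
```

```bash
python3 - <<'E'
from h import *
st()
print(tool([*case(-42,0),.0541],-4.7))
E
```

```text
t 26.825 pos [0.5515 0.0267 0.1057] w 0.0571311957658735 g 85.79045869410038 F [ 0.2 -0.1 -1.7]
[[ 0.085  0.996 -0.001]
 [ 0.996 -0.085 -0.   ]
 [-0.    -0.001 -1.   ]]
q [-0.08  0.21  1.88 -0.    1.05  0.01]
[array([0.05, 0.22, 5.16]), np.float64(-0.2)]
```

Call:
{"api": "step_arm", "payload": {"deltas": [[[0, 0, 0], [0, 0.2, 1.5], 1], [[0, 0, 0], [0, 0.2, 3], 1], [[0, 0, 0], [0, 0.2, 4.2], 1], [[0, 0, 0], [0, 0.2, 4.9], 1], [[0, 0, 0], [0, 0.2, 4.9], 1]]}}

```text
clock: 27.45
eef_pos: [0.5535, 0.0277, 0.0559]
orientation: [-0.001, 0.736, 0.677, -0.001]
wrist_force: [-0.4, -0.1, -1.3]
gripper_width: 0.0568
grasp_force: 85.8
```

Call:
{"api": "step_arm", "payload": {"deltas": [[[0, 0, 0], [0, 0, 0.3], 1], [[0, 0, 0], [0, 0, 0.3], 1], [[0, 0, 0], [0, 0, 0.3], 0.5], [[0, 0, 0], [0, 0, 0.3], 0.15], [[0, 0, 0], [0, 0, 0.3], 0.15], [[0, 0, 0], [0, 0, -2], 0.15], [[0, 0, 0], [0, 0, -7], 0.1], [[0, 0, 0], [0, 0, -10], 0]]}}

```text
clock: 28.45
eef_pos: [0.5557, 0.0276, 0.1599]
orientation: [0.001, 0.736, 0.677, 0.001]
wrist_force: [1.0, 0.4, -0.7]
gripper_width: 0.0852
grasp_force: 0.0
```

```bash
python3 - <<'E'
from h import *
st()
print(tool([.5615,-.262,.15],-4.7))
E
```

```text
t 28.45 pos [0.5557 0.0276 0.1599] w 0.08520234978671724 g 0.0 F [ 1.   0.4 -0.7]
[[ 0.084  0.996  0.004]
 [ 0.996 -0.084 -0.   ]
 [ 0.     0.004 -1.   ]]
q [-0.08  0.14  1.84  0.    1.15  0.01]
[array([-28.81,   3.  ,   1.  ]), np.float64(-0.1)]
```

Call:
{"api": "step_arm", "payload": {"deltas": [[[0, 0, 0], [-5, 0.5, 0], 0], [[0, 0, 0], [-11, 1, 0], 0], [[0, 0, 0], [-17, 1.7, 0], 0], [[0, 0, 0], [-23, 2.4, 0], 0], [[0, 0, 0], [-28.8, 3, 0.5], 0], [[0, 0, 0], [-28.8, 3, 0.5], 0], [[0, 0, 0], [-28.8, 3, 0.5], 0], [[0, 0, 0], [-28.8, 3, 0.5], 0]]}}

```text
clock: 29.45
eef_pos: [0.5602, -0.2603, 0.152]
orientation: [-0.0, 0.736, 0.677, 0.0]
wrist_force: [0.2, 0.3, -0.7]
gripper_width: 0.0852
grasp_force: 0.0
```

```bash
python3 - <<'E'
from h import *
st()
print(tool([.5615,-.262,.045],-4.7))
shot('scene','s11.png')
im=cv2.imread('pics/raw_s11.png'); hsv=cv2.cvtColor(im,cv2.COLOR_BGR2HSV)
def bb(lo,hi):
    m=cv2.inRange(hsv,lo,hi); k,l,s,c=cv2.connectedComponentsWithStats(m); print([s[i].tolist() for i in range(1,k) if s[i][4]>80])
def ex(q,z0,z1):
    th=np.linspace(0,6.28,60);p=px('scene',[[q[0]+.029*np.cos(t),q[1]+.029*np.sin(t),z] for t in th for z in(z0,z1)]);print('exp',p.min(0).round(1),(p.max(0)-p.min(0)).round(1))
bb((110,120,40),(130,255,255)); ex(case(-42,0),.006,.086)
bb((15,120,120),(27,255,255)); ex([.5615,-.262],0,.08)
E
```

```text
t 29.45 pos [ 0.5602 -0.2603  0.152 ] w 0.08515711770879004 g 0.0 F [ 0.2  0.3 -0.7]
[[ 0.082  0.997 -0.   ]
 [ 0.997 -0.082  0.001]
 [ 0.001 -0.    -1.   ]]
q [-0.55  0.28  1.7   0.    1.17 -0.47]
[array([-0.16,  0.15, 10.7 ]), np.float64(-0.0)]
[[99, 32, 20, 31, 301], [40, 51, 66, 50, 1755], [137, 153, 19, 14, 143], [396, 194, 51, 50, 454], [245, 218, 23, 34, 639], [113, 272, 23, 47, 248]]
exp [243.3 215.8] [24.1 36.7]
[[0, 0, 96, 52, 2780], [113, 0, 19, 9, 101], [0, 28, 21, 49, 539], [158, 165, 26, 35, 666], [201, 235, 74, 64, 457], [373, 243, 24, 21, 385], [379, 396, 12, 13, 99]]
exp [158.4 163.8] [26.7 35.2]
```

Blue is in its pocket and yellow is where I expected it. Now the yellow pot.

Call:
{"api": "step_arm", "payload": {"deltas": [[[0, 0, 0], [-0.15, 0.15, 2], 0], [[0, 0, 0], [-0.15, 0.15, 5], 0], [[0, 0, 0], [-0.15, 0.15, 8], 0], [[0, 0, 0], [-0.15, 0.15, 10.5], 0], [[0, 0, 0], [-0.15, 0.15, 10.5], 0], [[0, 0, 0], [-0.15, 0.15, 10.5], 0.4], [[0, 0, 0], [-0.15, 0.15, 10.5], 1], [[0, 0, 0], [-0.15, 0.15, 10.5], 1]]}}

```text
clock: 30.5
eef_pos: [0.5631, -0.2643, 0.0491]
orientation: [0.002, 0.736, 0.677, 0.001]
wrist_force: [1.5, 1.1, 3.4]
gripper_width: 0.057
grasp_force: 85.4
```

Call:
{"api": "step_arm", "payload": {"deltas": [[[0, 0, 0], [0, 0, 0], 1], [[0, 0, 0], [0, 0, 0], 1]]}}

```text
clock: 30.75
eef_pos: [0.5631, -0.2644, 0.0491]
orientation: [0.002, 0.736, 0.677, 0.001]
wrist_force: [1.5, 0.2, 5.8]
gripper_width: 0.0569
grasp_force: 85.7
```

```bash
python3 - <<'E'
from h import *
st()
print(tool([*case(-42,-81),.11],-4.7))
E
```

```text
t 30.75 pos [ 0.5631 -0.2644  0.0491] w 0.05691398848713154 g 85.71431390941143 F [1.5 0.2 5.8]
[[ 0.084  0.996  0.004]
 [ 0.996 -0.084 -0.002]
 [-0.002  0.004 -1.   ]]
q [-0.55  0.42  1.73  0.    0.99 -0.47]
[array([20.84, -3.35, -6.14]), np.float64(-0.1)]
```

Call:
{"api": "step_arm", "payload": {"deltas": [[[0, 0, 0], [0, 0, -2], 1], [[0, 0, 0], [2, -0.3, -5.5], 1], [[0, 0, 0], [7, -1, -6], 1], [[0, 0, 0], [12, -2, -6], 1], [[0, 0, 0], [17, -2.8, -6], 1], [[0, 0, 0], [20.8, -3.3, -6], 1], [[0, 0, 0], [20.8, -3.3, -6], 1], [[0, 0, 0], [20.8, -3.3, -6], 1]]}}

```text
clock: 31.75
eef_pos: [0.5457, -0.0536, 0.1072]
orientation: [0.0, 0.736, 0.677, -0.0]
wrist_force: [0.6, -0.8, -1.9]
gripper_width: 0.0566
grasp_force: 85.5
```

```bash
python3 - <<'E'
from h import *
st()
print(tool([*case(-42,-81),.0551],-4.7))
E
```

```text
t 31.75 pos [ 0.5457 -0.0536  0.1072] w 0.05664273846385556 g 85.53471565246582 F [ 0.6 -0.8 -1.9]
[[ 0.083  0.997 -0.   ]
 [ 0.997 -0.083 -0.001]
 [-0.001 -0.    -1.   ]]
q [-0.23  0.2   1.89 -0.    1.06 -0.14]
[array([-0.  ,  0.13,  5.21]), np.float64(-0.1)]
```

Call:
{"api": "step_arm", "payload": {"deltas": [[[0, 0, 0], [0, 0.1, 1.5], 1], [[0, 0, 0], [0, 0.1, 3], 1], [[0, 0, 0], [0, 0.1, 4.2], 1], [[0, 0, 0], [0, 0.1, 4.9], 1], [[0, 0, 0], [0, 0.1, 4.9], 1]]}}

```text
clock: 32.38
eef_pos: [0.5462, -0.0535, 0.0569]
orientation: [-0.001, 0.736, 0.677, -0.001]
wrist_force: [0.4, 0.4, -2.4]
gripper_width: 0.0566
grasp_force: 85.5
```

Call:
{"api": "step_arm", "payload": {"deltas": [[[0, 0, 0], [0, 0, 0.3], 1], [[0, 0, 0], [0, 0, 0.3], 1], [[0, 0, 0], [0, 0, 0.3], 0.5], [[0, 0, 0], [0, 0, 0.3], 0.15], [[0, 0, 0], [0, 0, 0.3], 0.15], [[0, 0, 0], [0, 0, -2], 0.15], [[0, 0, 0], [0, 0, -7], 0.1], [[0, 0, 0], [0, 0, -7], 0]]}}

```text
clock: 33.38
eef_pos: [0.5514, -0.0545, 0.1335]
orientation: [0.005, 0.736, 0.677, 0.003]
wrist_force: [0.3, 0.3, 0.3]
gripper_width: 0.0854
grasp_force: 0.0
```

```bash
python3 - <<'E'
from h import *
st()
print(tool([.5345,-.401,.10],-4.7))
E
```

```text
t 33.375 pos [ 0.5514 -0.0545  0.1335] w 0.08539444079135568 g 0.0 F [0.3 0.3 0.3]
[[ 0.084  0.996  0.011]
 [ 0.996 -0.084 -0.002]
 [-0.002  0.011 -1.   ]]
q [-0.23  0.17  1.87  0.    1.1  -0.14]
[array([-34.67,   1.18,   3.42]), np.float64(-0.1)]
```

Call:
{"api": "step_arm", "payload": {"deltas": [[[0, 0, 0], [-5.5, 0.2, 0], 0], [[0, 0, 0], [-11.5, 0.4, 0], 0], [[0, 0, 0], [-17.5, 0.6, 0], 0], [[0, 0, 0], [-23.5, 0.8, 1], 0], [[0, 0, 0], [-29.5, 1, 2], 0], [[0, 0, 0], [-34.7, 1.2, 3], 0], [[0, 0, 0], [-34.7, 1.2, 3.5], 0], [[0, 0, 0], [-34.7, 1.2, 3.5], 0]]}}

```text
clock: 34.38
eef_pos: [0.5289, -0.3993, 0.0913]
orientation: [-0.002, 0.736, 0.677, 0.0]
wrist_force: [-0.3, 0.7, -0.4]
gripper_width: 0.0855
grasp_force: 0.0
```

Call:
{"api": "step_arm", "payload": {"deltas": [[[0, 0, 0], [0, 0, 0], 0], [[0, 0, 0], [0, 0, 0], 0]]}}

```text
clock: 34.62
eef_pos: [0.5305, -0.399, 0.0935]
orientation: [0.0, 0.736, 0.678, 0.0]
wrist_force: [0.7, -0.5, 1.6]
gripper_width: 0.0853
grasp_force: 0.0
```

```bash
python3 - <<'E'
from h import *
st()
print(tool([.5345,-.401,.022],-4.7))
shot('scene','s12.png')
im=cv2.imread('pics/raw_s12.png'); hsv=cv2.cvtColor(im,cv2.COLOR_BGR2HSV)
def bb(n,lo,hi,m2=None):
    m=cv2.inRange(hsv,lo,hi); 
    k,l,s,c=cv2.connectedComponentsWithStats(m); print(n,[s[i].tolist() for i in range(1,k) if s[i][4]>80 and s[i][2]<60])
def ex(n,q,z0,z1):
    th=np.linspace(0,6.28,60);p=px('scene',[[q[0]+.029*np.cos(t),q[1]+.029*np.sin(t),z] for t in th for z in(z0,z1)]);print(n,'exp',p.min(0).round(1),(p.max(0)-p.min(0)).round(1))
bb('b',(105,120,40),(130,255,255)); bb('y',(15,140,120),(27,255,255)); bb('r',(0,150,60),(8,255,255))
ex('pb',case(-42,0),.006,.086);ex('py',case(-42,-81),.006,.086);ex('pr',case(-42,81),.006,.086)
ex('lb',[.5345,-.401],.008,.015);ex('ly',[.3775,.2998],.008,.015);ex('lr',[.396,.2075],.008,.015)
E
```

```text
t 34.625 pos [ 0.5305 -0.399   0.0935] w 0.08527346100284816 g 0.0 F [ 0.7 -0.5  1.6]
[[ 0.082  0.997  0.   ]
 [ 0.997 -0.082 -0.   ]
 [-0.     0.    -1.   ]]
q [-0.75  0.43  1.61  0.    1.1  -0.67]
[array([-0.16,  0.42,  7.15]), np.float64(-0.0)]
b [[137, 152, 20, 15, 236], [395, 193, 53, 52, 522], [245, 217, 23, 35, 647], [113, 272, 24, 47, 290], [136, 299, 11, 15, 93], [117, 310, 10, 14, 85]]
y [[221, 199, 28, 36, 705], [374, 243, 23, 21, 377], [379, 396, 12, 13, 99]]
r [[137, 0, 22, 24, 121], [167, 0, 16, 25, 121], [402, 7, 18, 26, 89], [94, 8, 48, 40, 500], [139, 13, 30, 41, 225], [116, 69, 20, 19, 120], [381, 120, 14, 20, 103], [338, 126, 19, 15, 82], [339, 229, 22, 20, 329], [267, 237, 25, 35, 694], [186, 360, 42, 33, 829], [358, 372, 58, 48, 758]]
pb exp [243.3 215.8] [24.1 36.7]
py exp [220.4 197.8] [24.8 36.3]
pr exp [267.5 234.9] [24.5 37.2]
lb exp [136.1 150.4] [20.8 16.7]
ly exp [372. 242.] [23.7 21.3]
lr exp [337.7 227.9] [23.  20.6]
```

Call:
{"api": "step_arm", "payload": {"deltas": [[[0, 0, 0], [-0.15, 0.4, 2], 0], [[0, 0, 0], [-0.15, 0.4, 5], 0], [[0, 0, 0], [-0.15, 0.4, 7.1], 0.2], [[0, 0, 0], [-0.15, 0.4, 7.1], 0.5], [[0, 0, 0], [-0.15, 0.4, 7.1], 0.8], [[0, 0, 0], [-0.15, 0.4, 7.1], 1], [[0, 0, 0], [-0.15, 0.4, 7.1], 1], [[0, 0, 0], [-0.15, 0.4, 7.1], 1]]}}

```text
clock: 35.67
eef_pos: [0.5348, -0.4031, 0.0238]
orientation: [0.002, 0.736, 0.677, 0.0]
wrist_force: [0.7, 0.2, 4.8]
gripper_width: 0.0163
grasp_force: 78.4
```

```bash
python3 - <<'E'
from h import *
st()
print(tool([*case(-42,0),.16],-4.7))
E
```

```text
t 35.675 pos [ 0.5348 -0.4031  0.0238] w 0.01625671435554399 g 78.35464239120483 F [0.7 0.2 4.8]
[[ 0.084  0.996  0.002]
 [ 0.996 -0.084 -0.002]
 [-0.002  0.002 -1.   ]]
q [-0.75  0.54  1.61  0.    0.99 -0.67]
[array([ 42.99,  -1.69, -13.71]), np.float64(-0.1)]
```

Call:
{"api": "step_arm", "payload": {"deltas": [[[0, 0, 0], [0, 0, -4], 1], [[0, 0, 0], [1, 0, -9], 1], [[0, 0, 0], [6, 0, -13], 1], [[0, 0, 0], [12, 0, -13.5], 1], [[0, 0, 0], [18, -0.5, -13.5], 1], [[0, 0, 0], [24, -1, -13.5], 1], [[0, 0, 0], [30, -1.5, -13.5], 1], [[0, 0, 0], [36, -1.7, -13.5], 1]]}}

```text
clock: 36.67
eef_pos: [0.5462, -0.04, 0.1568]
orientation: [-0.0, 0.736, 0.677, -0.0]
wrist_force: [1.3, 0.0, -0.4]
gripper_width: 0.0158
grasp_force: 78.3
```

Call:
{"api": "step_arm", "payload": {"deltas": [[[0, 0, 0], [4, 0, 0], 1], [[0, 0, 0], [6.5, 0, 0], 1], [[0, 0, 0], [6.5, 0, 0], 1], [[0, 0, 0], [6.5, 0, 0], 1]]}}

```text
clock: 37.17
eef_pos: [0.5521, 0.0222, 0.1568]
orientation: [0.0, 0.736, 0.677, -0.0]
wrist_force: [-0.2, 0.5, -0.3]
gripper_width: 0.0162
grasp_force: 78.3
```

```bash
python3 - <<'E'
from h import *
st()
print(tool([.5545,.0276,.13],-4.7))
shot('scene','s13.png'); im=cv2.imread('pics/raw_s13.png'); cv2.imwrite('pics/s13c.png',cv2.resize(im[140:280,190:330],None,fx=4,fy=4,interpolation=2))
E
```

```text
t 37.175 pos [0.5521 0.0222 0.1568] w 0.016159379695217187 g 78.28303813934326 F [-0.2  0.5 -0.3]
[[ 0.084  0.996 -0.001]
 [ 0.996 -0.084 -0.001]
 [-0.001 -0.    -1.   ]]
q [-0.09  0.14  1.85 -0.    1.15 -0.  ]
[array([0.56, 0.19, 2.68]), np.float64(-0.1)]
```

View pics/s13c.png

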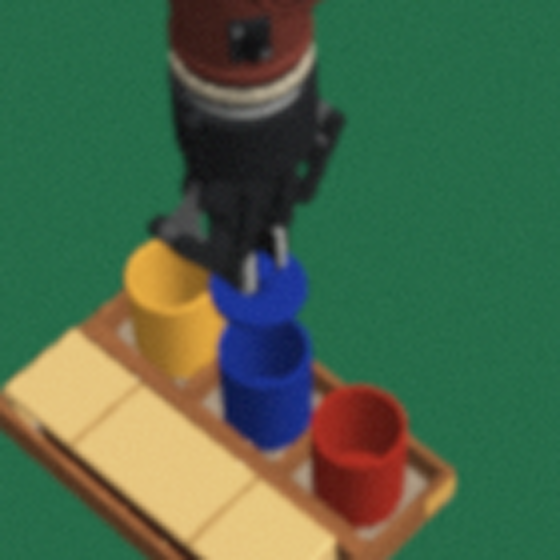

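The lid is held level over the blue pot, with the disc spanning columns 211-306 and the rim 220-312. I'll compare both with their projections.

```bash
python3 - <<'E'
from h import *
def ex(q,z):
    th=np.linspace(0,6.283,90);p=px('scene',[[q[0]+.029*np.cos(t),q[1]+.029*np.sin(t),z] for t in th]); p=(p-[190,140])*4; return p.min(0).round(),p.max(0).round()
print('rim',ex([.5535,.0277],.086),'lidtop',ex([.5521,.0222],.148),'lidbot',ex([.5521,.0222],.141))
print((px('scene',[[.5535,.0377,.086],[.5635,.0277,.086]])-px('scene',[[.5535,.0277,.086]]))*4)
im=cv2.imread('pics/raw_s13.png'); hsv=cv2.cvtColor(im,cv2.COLOR_BGR2HSV); m=cv2.inRange(hsv,(105,120,30),(130,255,255))[190:260,235:275]
for v in range(0,70,4): 
    u=np.where(m[v])[0]; print(v+190,(u.min()+235,u.max()+235) if len(u) else None,end=' ')
E
```

```text
rim (array([214., 304.]), array([310., 383.])) lidtop (array([203., 238.]), array([303., 319.])) lidbot (array([204., 245.]), array([303., 326.]))
[[ 12.70631018   8.57997825]
 [-10.54710177  10.78890541]]
190 None 194 None 198 None 202 (np.int64(254), np.int64(256)) 206 (np.int64(254), np.int64(264)) 210 (np.int64(243), np.int64(266)) 214 (np.int64(244), np.int64(265)) 218 (np.int64(246), np.int64(263)) 222 (np.int64(247), np.int64(265)) 226 (np.int64(245), np.int64(267)) 230 (np.int64(245), np.int64(267)) 234 (np.int64(246), np.int64(267)) 238 (np.int64(246), np.int64(266)) 242 (np.int64(247), np.int64(267)) 246 (np.int64(249), np.int64(266)) 250 (np.int64(254), np.int64(262)) 254 None 258 None
```

Call:
{"api": "step_arm", "payload": {"deltas": [[[0, 0, 0], [0.55, 0.1, 1], 1], [[0, 0, 0], [0.55, 0.1, 2.5], 1], [[0, 0, 0], [0.55, 0.1, 2.5], 1], [[0, 0, 0], [0.55, 0.1, 3.5], 1], [[0, 0, 0], [0.55, 0.1, 4.5], 1], [[0, 0, 0], [0.55, 0.1, 5], 1], [[0, 0, 0], [0.55, 0.1, 5.2], 1], [[0, 0, 0], [0.55, 0.1, 5.2], 1]]}}

```text
clock: 38.22
eef_pos: [0.5539, 0.0282, 0.105]
orientation: [-0.0, 0.736, 0.677, -0.0]
wrist_force: [-1.1, 0.5, -0.8]
gripper_width: 0.0159
grasp_force: 78.3
```

Call:
{"api": "step_arm", "payload": {"deltas": [[[0, 0, 0], [0, 0, 0.3], 1], [[0, 0, 0], [0, 0, 0.3], 1], [[0, 0, 0], [0, 0, 0.3], 0.7], [[0, 0, 0], [0, 0, 0.3], 0.5], [[0, 0, 0], [0, 0, 0.2], 0.5], [[0, 0, 0], [0, 0, -2], 0.4], [[0, 0, 0], [0, 0, -6], 0.2], [[0, 0, 0], [0, 0, -6], 0]]}}

```text
clock: 39.22
eef_pos: [0.5571, 0.028, 0.1694]
orientation: [0.003, 0.736, 0.677, 0.003]
wrist_force: [0.3, 0.2, 0.9]
gripper_width: 0.0837
grasp_force: 0.0
```

```bash
python3 - <<'E'
from h import *
st()
print(tool([.396,.2075,.10],-4.7))
E
```

```text
t 39.225 pos [0.5571 0.028  0.1694] w 0.0836728560978894 g 0.0 F [0.3 0.2 0.9]
[[ 0.084  0.996  0.009]
 [ 0.996 -0.084 -0.001]
 [ 0.     0.009 -1.   ]]
q [-0.08  0.13  1.83 -0.    1.17  0.01]
[array([ 16.54, -17.62,   6.79]), np.float64(-0.1)]
```

Call:
{"api": "step_arm", "payload": {"deltas": [[[0, 0, 0], [3, -4, 0], 0], [[0, 0, 0], [7, -8, 0], 0], [[0, 0, 0], [11, -12, 1], 0], [[0, 0, 0], [16.5, -17.6, 3], 0], [[0, 0, 0], [16.5, -17.6, 6], 0], [[0, 0, 0], [16.5, -17.6, 6.8], 0], [[0, 0, 0], [16.5, -17.6, 6.8], 0], [[0, 0, 0], [16.5, -17.6, 6.8], 0]]}}

```text
clock: 40.22
eef_pos: [0.3942, 0.207, 0.0982]
orientation: [0.001, 0.737, 0.676, 0.001]
wrist_force: [0.6, 0.8, 0.5]
gripper_width: 0.0853
grasp_force: 0.0
```

```bash
python3 - <<'E'
from h import *
st()
print(tool([.396,.2075,.022],-4.7))
E
```

```text
t 40.225 pos [0.3942 0.207  0.0982] w 0.08533080700594327 g 0.0 F [0.6 0.8 0.5]
[[ 0.085  0.996  0.002]
 [ 0.996 -0.085  0.001]
 [ 0.001  0.002 -1.   ]]
q [ 0.33 -0.01  2.13 -0.    1.01  0.41]
[array([0.06, 0.16, 7.62]), np.float64(-0.2)]
```

Call:
{"api": "step_arm", "payload": {"deltas": [[[0, 0, 0], [0.1, 0.2, 2], 0], [[0, 0, 0], [0.1, 0.2, 5], 0], [[0, 0, 0], [0.1, 0.2, 7.6], 0.2], [[0, 0, 0], [0.1, 0.2, 7.6], 0.5], [[0, 0, 0], [0.1, 0.2, 7.6], 0.8], [[0, 0, 0], [0.1, 0.2, 7.6], 1], [[0, 0, 0], [0.1, 0.2, 7.6], 1], [[0, 0, 0], [0.1, 0.2, 7.6], 1]]}}

```text
clock: 41.22
eef_pos: [0.3964, 0.2086, 0.023]
orientation: [0.001, 0.736, 0.677, 0.002]
wrist_force: [0.3, -1.2, 5.8]
gripper_width: 0.0167
grasp_force: 78.2
```

```bash
python3 - <<'E'
from h import *
st()
print(tool([.5605,.1083,.15],-4.7))
E
```

```text
t 41.225 pos [0.3964 0.2086 0.023 ] w 0.01666260258657219 g 78.17659378051758 F [ 0.3 -1.2  5.8]
[[ 0.084  0.996  0.004]
 [ 0.997 -0.084  0.001]
 [ 0.001  0.004 -1.   ]]
q [ 0.33  0.14  2.15 -0.    0.84  0.41]
[array([ -8.61,  17.24, -12.64]), np.float64(-0.1)]
```

Call:
{"api": "step_arm", "payload": {"deltas": [[[0, 0, 0], [0, 0, -4], 1], [[0, 0, 0], [0, 0, -9], 1], [[0, 0, 0], [-2, 3, -12.6], 1], [[0, 0, 0], [-4, 8, -12.6], 1], [[0, 0, 0], [-6.5, 13, -12.6], 1], [[0, 0, 0], [-8.6, 17.2, -12.6], 1], [[0, 0, 0], [-8.6, 17.2, -12.6], 1], [[0, 0, 0], [-8.6, 17.2, -12.6], 1]]}}

```text
clock: 42.22
eef_pos: [0.5578, 0.1082, 0.1469]
orientation: [-0.001, 0.736, 0.677, -0.0]
wrist_force: [0.1, -0.0, -1.4]
gripper_width: 0.0163
grasp_force: 78.4
```

```bash
cat >> h.py <<'E'
def chk(f,lo,hi,lid,pot,dz):
    """lid/pot residuals (observed - projected column edges) in the scene view"""
    shot('scene',f); im=cv2.imread('pics/raw_'+f); m=cv2.inRange(cv2.cvtColor(im,cv2.COLOR_BGR2HSV),lo,hi)
    th=np.linspace(0,6.283,90)
    for n,q,z in(('lid',lid,(dz+.008,dz+.015)),('pot',pot,(.006,.086))):
        p=px('scene',[[q[0]+.029*np.cos(t),q[1]+.029*np.sin(t),zz] for t in th for zz in z])
        a,b=np.floor(p.min(0)).astype(int),np.ceil(p.max(0)).astype(int)
        mm=m[a[1]:b[1],a[0]-6:b[0]+7]
        rows=[(np.where(r)[0].min()+a[0]-6,np.where(r)[0].max()+a[0]-6) for r in mm if r.sum()>255*12]
        print(n,'exp',p.min(0).round(1),p.max(0).round(1),'rows',a[1],np.array(rows).tolist())
E
python3 - <<'E'
from h import *
st(); s=manip.get_state()['eef_pos']
print(tool([.5602,.1083,.104],-4.7))
chk('s14.png',(0,150,50),(8,255,255),s[:2],[.5602,.1083],s[2]-.023)
E
```

```text
t 42.225 pos [0.5578 0.1082 0.1469] w 0.01633000434577058 g 78.42225193977356 F [ 0.1 -0.  -1.4]
[[ 0.084  0.996 -0.001]
 [ 0.996 -0.084  0.   ]
 [ 0.    -0.001 -1.   ]]
q [0.07 0.19 1.82 0.   1.14 0.15]
[array([0.02, 0.25, 4.29]), np.float64(-0.1)]
lid exp [268.2 222. ] [293.7 245.1] rows 222 [[269, 293], [269, 293], [269, 293], [269, 293], [270, 293], [270, 292], [271, 292], [271, 291], [270, 290], [269, 290], [269, 290], [269, 290], [269, 291]]
pot exp [267.7 235. ] [292.2 272.1] rows 234 [[269, 293], [269, 293], [269, 293], [270, 293], [270, 292], [271, 292], [271, 291], [270, 290], [269, 290], [269, 290], [269, 290], [269, 291], [268, 291], [268, 291], [267, 291], [268, 291], [268, 291], [268, 291], [268, 291], [268, 292], [268, 291], [268, 291], [269, 290], [269, 290], [269, 290], [269, 290], [269, 290], [269, 290], [269, 289], [269, 289], [269, 289], [271, 289], [272, 288], [273, 288], [274, 287]]
```

Call:
{"api": "step_arm", "payload": {"deltas": [[[0, 0, 0], [0, 0.25, 1], 1], [[0, 0, 0], [0, 0.25, 1.5], 1], [[0, 0, 0], [0, 0.25, 2.5], 1], [[0, 0, 0], [0, 0.25, 3.4], 1], [[0, 0, 0], [0, 0.25, 3.9], 1], [[0, 0, 0], [0, 0.25, 4.2], 1], [[0, 0, 0], [0, 0.25, 4.2], 1]]}}

```text
clock: 43.15
eef_pos: [0.561, 0.1079, 0.1048]
orientation: [-0.0, 0.736, 0.677, -0.0]
wrist_force: [-0.1, 0.6, -1.0]
gripper_width: 0.016
grasp_force: 78.4
```

Call:
{"api": "step_arm", "payload": {"deltas": [[[0, 0, 0], [0, 0, 0.35], 1], [[0, 0, 0], [0, 0, 0.35], 1], [[0, 0, 0], [0, 0, 0.35], 0.7], [[0, 0, 0], [0, 0, 0.35], 0.5], [[0, 0, 0], [0, 0, 0.2], 0.5], [[0, 0, 0], [0, 0, -2], 0.4], [[0, 0, 0], [0, 0, -6], 0.2], [[0, 0, 0], [0, 0, -6], 0]]}}

```text
clock: 44.15
eef_pos: [0.5644, 0.1081, 0.1696]
orientation: [0.003, 0.736, 0.677, 0.003]
wrist_force: [-0.2, 0.4, -0.7]
gripper_width: 0.0835
grasp_force: 0.0
```

```bash
python3 - <<'E'
from h import *
st()
print(tool([.3775,.2998,.10],-4.7))
E
```

```text
t 44.15 pos [0.5644 0.1081 0.1696] w 0.08347986937609993 g 0.0 F [-0.2  0.4 -0.7]
[[ 0.084  0.996  0.009]
 [ 0.996 -0.084  0.001]
 [ 0.001  0.009 -1.   ]]
q [ 0.07  0.17  1.79 -0.    1.17  0.15]
[array([ 17.53, -20.29,   6.8 ]), np.float64(-0.1)]
```

Call:
{"api": "step_arm", "payload": {"deltas": [[[0, 0, 0], [3, -4, 0], 0], [[0, 0, 0], [7, -8, 0], 0], [[0, 0, 0], [11, -12.5, 1], 0], [[0, 0, 0], [15, -17, 3], 0], [[0, 0, 0], [17.5, -20.3, 6], 0], [[0, 0, 0], [17.5, -20.3, 6.8], 0], [[0, 0, 0], [17.5, -20.3, 6.8], 0], [[0, 0, 0], [17.5, -20.3, 6.8], 0]]}}

```text
clock: 45.15
eef_pos: [0.3752, 0.299, 0.0979]
orientation: [0.0, 0.737, 0.676, 0.001]
wrist_force: [0.3, 0.9, 0.2]
gripper_width: 0.0856
grasp_force: 0.0
```

```bash
python3 - <<'E'
from h import *
st()
print(tool([.3775,.2998,.022],-4.7))
E
```

```text
t 45.15 pos [0.3752 0.299  0.0979] w 0.08558475474072887 g 0.0 F [0.3 0.9 0.2]
[[ 0.085  0.996  0.002]
 [ 0.996 -0.085  0.001]
 [ 0.001  0.002 -1.   ]]
q [ 0.53  0.07  2.05 -0.    1.02  0.61]
[array([0.09, 0.21, 7.59]), np.float64(-0.2)]
```

Call:
{"api": "step_arm", "payload": {"deltas": [[[0, 0, 0], [0.1, 0.2, 2], 0], [[0, 0, 0], [0.1, 0.2, 5], 0], [[0, 0, 0], [0.1, 0.2, 7.6], 0.2], [[0, 0, 0], [0.1, 0.2, 7.6], 0.5], [[0, 0, 0], [0.1, 0.2, 7.6], 0.8], [[0, 0, 0], [0.1, 0.2, 7.6], 1], [[0, 0, 0], [0.1, 0.2, 7.6], 1], [[0, 0, 0], [0.1, 0.2, 7.6], 1]]}}

```text
clock: 46.15
eef_pos: [0.3774, 0.3008, 0.0231]
orientation: [0.001, 0.736, 0.677, 0.002]
wrist_force: [0.4, -2.0, 6.4]
gripper_width: 0.0162
grasp_force: 78.2
```

```bash
python3 - <<'E'
from h import *
st()
print(tool([.5470,-.0536,.165],-4.7))
E
```

```text
t 46.15 pos [0.3774 0.3008 0.0231] w 0.01622816594947357 g 78.24719667434692 F [ 0.4 -2.   6.4]
[[ 0.083  0.997  0.004]
 [ 0.997 -0.083  0.001]
 [ 0.002  0.004 -1.   ]]
q [ 0.53  0.21  2.07 -0.    0.85  0.61]
[array([-33.88,  19.91, -14.18]), np.float64(-0.1)]
```

Call:
{"api": "step_arm", "payload": {"deltas": [[[0, 0, 0], [0, 0, -4], 1], [[0, 0, 0], [0, 0, -9], 1], [[0, 0, 0], [-4, 1, -14.2], 1], [[0, 0, 0], [-10, 2, -14.5], 1], [[0, 0, 0], [-16, 3.5, -14.5], 1], [[0, 0, 0], [-22, 6, -14.5], 1], [[0, 0, 0], [-27.5, 9, -14.5], 1], [[0, 0, 0], [-32, 13, -14.5], 1]]}}

```text
clock: 47.15
eef_pos: [0.4781, -0.0312, 0.1667]
orientation: [0.001, 0.736, 0.676, 0.001]
wrist_force: [0.8, 0.2, -1.0]
gripper_width: 0.0161
grasp_force: 78.4
```

Call:
{"api": "step_arm", "payload": {"deltas": [[[0, 0, 0], [-1, 4, 0], 1], [[0, 0, 0], [-1.9, 6.9, 0], 1], [[0, 0, 0], [-1.9, 6.9, 0], 1], [[0, 0, 0], [-1.9, 6.9, 0], 1]]}}

```text
clock: 47.65
eef_pos: [0.5442, -0.0534, 0.1658]
orientation: [-0.001, 0.736, 0.677, -0.0]
wrist_force: [-0.3, -0.3, -0.4]
gripper_width: 0.0165
grasp_force: 78.4
```

```bash
python3 - <<'E'
from h import *
st(); s=manip.get_state()['eef_pos']
print(tool([.5465,-.0535,.104],-4.7))
chk('s15.png',(12,110,80),(28,255,255),s[:2],[.5465,-.0535],s[2]-.023)
E
```

```text
t 47.65 pos [ 0.5442 -0.0534  0.1658] w 0.016455311604301703 g 78.42071413993835 F [-0.3 -0.3 -0.4]
[[ 0.084  0.997 -0.001]
 [ 0.997 -0.084  0.   ]
 [ 0.    -0.001 -1.   ]]
q [-0.23  0.12  1.86  0.    1.17 -0.14]
[array([0.01, 0.24, 6.18]), np.float64(-0.1)]
lid exp [218.6 179.3] [243.2 200.4] rows 179 [[220, 243], [220, 243], [220, 243], [219, 243], [219, 243], [220, 243], [220, 243], [220, 242], [221, 242], [221, 241], [222, 240], [223, 239], [225, 238], [226, 238]]
pot exp [220.7 197.7] [245.4 234. ] rows 197 [[222, 240], [223, 239], [225, 238], [226, 238], [225, 240], [224, 241], [223, 242], [222, 243], [222, 243], [222, 243], [221, 244], [221, 244], [221, 244], [221, 244], [221, 244], [221, 245], [220, 246], [219, 248], [218, 249], [216, 249], [215, 246], [214, 246], [214, 245], [214, 245], [214, 245], [214, 244], [214, 244], [214, 244], [214, 243], [214, 243], [214, 243], [214, 243], [214, 243], [214, 243], [214, 243], [214, 242], [214, 242], [214, 242]]
```

Call:
{"api": "step_arm", "payload": {"deltas": [[[0, 0, 0], [0, 0.2, 2], 1], [[0, 0, 0], [0, 0.2, 3.3], 1], [[0, 0, 0], [0, 0.2, 3.5], 1], [[0, 0, 0], [0, 0.2, 4.5], 1], [[0, 0, 0], [0, 0.2, 5.4], 1], [[0, 0, 0], [0, 0.2, 5.9], 1], [[0, 0, 0], [0, 0.2, 6.1], 1], [[0, 0, 0], [0, 0.2, 6.1], 1]]}}

```text
clock: 48.7
eef_pos: [0.5471, -0.0541, 0.1049]
orientation: [-0.0, 0.736, 0.677, -0.0]
wrist_force: [-0.8, -0.8, -0.5]
gripper_width: 0.016
grasp_force: 78.4
```

Call:
{"api": "step_arm", "payload": {"deltas": [[[0, 0, 0], [0, 0, 0.35], 1], [[0, 0, 0], [0, 0, 0.35], 1], [[0, 0, 0], [0, 0, 0.35], 0.7], [[0, 0, 0], [0, 0, 0.35], 0.5], [[0, 0, 0], [0, 0, 0.2], 0.5], [[0, 0, 0], [0, 0, -2], 0.4], [[0, 0, 0], [0, 0, -6], 0.2], [[0, 0, 0], [0, 0, -8], 0]]}}

```text
clock: 49.7
eef_pos: [0.5484, -0.0544, 0.1878]
orientation: [0.002, 0.736, 0.677, 0.001]
wrist_force: [-0.5, -0.5, 0.6]
gripper_width: 0.0833
grasp_force: 0.0
```

Call:
{"api": "step_arm", "payload": {"deltas": [[[0, 0, 0], [-3, -2, -2], 0], [[0, 0, 0], [-8, -5, -2], 0], [[0, 0, 0], [-14, -7, -2], 0], [[0, 0, 0], [-20, -9, -2], 0], [[0, 0, 0], [-20, -9, -2], 0]]}}

```text
clock: 50.32
eef_pos: [0.4391, -0.2495, 0.2056]
orientation: [0.001, 0.738, 0.674, -0.0]
wrist_force: [-0.3, 1.1, 0.8]
gripper_width: 0.0855
grasp_force: 0.0
```

```bash
python3 - <<'E'
from h import *
st()
shot('top','t3.png'); shot('scene','s16.png')
a=cv2.imread('pics/raw_t3.png')[130:270,200:350]; b=cv2.imread('pics/raw_s16.png')[180:320,170:320]
cv2.imwrite('pics/m2.png',np.hstack([cv2.resize(x,(400,373),interpolation=2) for x in(a,b)]))
E
```

```text
t 50.325 pos [ 0.4391 -0.2495  0.2056] w 0.08545115451238301 g 0.0 F [-0.3  1.1  0.8]
[[ 0.09   0.996  0.   ]
 [ 0.996 -0.09  -0.002]
 [-0.002  0.001 -1.   ]]
q [-0.66 -0.02  1.92 -0.    1.24 -0.56]
```

View pics/m2.png

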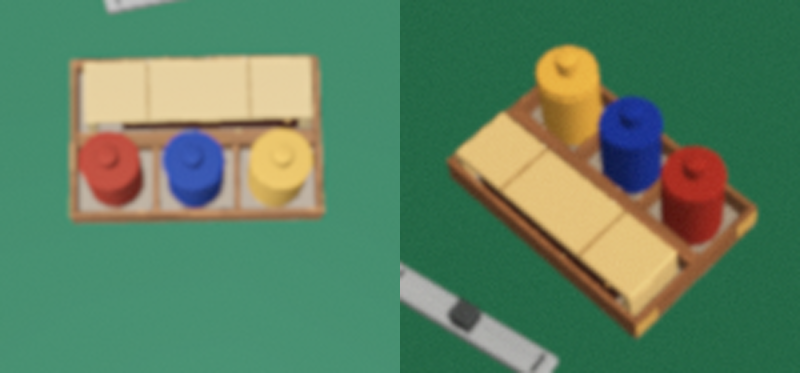

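All three pots stand lidded in their pockets, and the rest covers the weights in the bay. I'll check the rest's corners numerically.

```bash
python3 - <<'E'
from h import *
cs=[case(40+sx*31,sy*112) for sx,sy in((1,1),(-1,1),(-1,-1),(1,-1))]
k=400/150
for z in(.05,.058,.076): print(z,'scene',((px('scene',[[*c,z] for c in cs])-[170,180])*k+[400,0]).round().tolist(),'top',((px('top',[[*c,z] for c in cs])-[200,130])*k).round().tolist())
co=[case(x,y) for x,y in((81,124),(-81,124),(-81,-124),(81,-124))]
print('case',((px('scene',[[*c,.032] for c in co])-[170,180])*k+[400,0]).round().tolist(),((px('top',[[*c,.032] for c in co])-[200,130])*k).round().tolist())
E
```

```text
0.05 scene [[630.0, 298.0], [679.0, 252.0], [507.0, 108.0], [458.0, 148.0]] top [[80.0, 60.0], [79.0, 120.0], [308.0, 118.0], [306.0, 58.0]]
0.058 scene [[629.0, 294.0], [679.0, 247.0], [506.0, 103.0], [457.0, 143.0]] top [[79.0, 57.0], [78.0, 118.0], [309.0, 116.0], [307.0, 55.0]]
0.076 scene [[629.0, 285.0], [679.0, 238.0], [504.0, 92.0], [454.0, 133.0]] top [[77.0, 51.0], [76.0, 112.0], [311.0, 110.0], [309.0, 49.0]]
case [[632.0, 324.0], [755.0, 205.0], [568.0, 57.0], [444.0, 157.0]] [[70.0, 57.0], [68.0, 214.0], [321.0, 212.0], [316.0, 55.0]]
```

```bash
python3 -c "
from cell import manip
print(manip.sign_off())"
```

```text
the job is handed in; nothing more can be done
None
```

I handed the job in at about 50 s: both rosewood weights lie in the long bay under the wrist rest, and all three pots stand in their own pockets with lids of their own colour, as the last pictures show. I did not specifically re-check the steel weight, the brush jar and the ink bottle at the end.

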